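# Turn a mixer shaft over in a sloping V-block and lay it on its level rest

## Robot

A 6-joint arm with a two-finger parallel gripper is mounted at the origin on the work surface. World frame = base frame: x ahead of the robot, y to its left, z up, the work surface at z = 0. Lengths are in m, angles in rad, forces in N, time in s.
With the tool pointing down it reaches from about 0.35 to 0.85 m from the base axis. Payload 8.1 kg.
Tool frame: the origin (TCP) lies on the centre line of the jaws, within the pads' length; the fingertips stand robot.finger_overhang ahead of it and the grasp point (between the pads) lies 5 mm behind it (robot.finger_overhang is the distance from the TCP to the fingertips, in m); z points along the fingers, y is the direction in which the jaws open and shut (so a half turn about z gives the same grasp; the last joint's range is limited). The gripper opens to 93 mm and grips with 3 to 60 N. Pads are 15 mm wide; open, the fingers measure 128 mm over their backs; the gripper's body (75 mm by 188 mm) begins 65 mm behind the grasp point.
Start: joints at [1.024, 0.13, 1.488, -0, 1.523, -0.085], TCP at [0.267, 0.537, 0.233] pointing down, gripper open.
Joint ranges: [-2.96, 2.96], [-0.89, 2.26], [0.02, 2.5], [-1.34, 4.48], [0, 2.73], [-2.66, 2.66]. Speed limits (rad/s): [2.39, 2.39, 2.79, 3.14, 3.14, 3.14].

## Interface

Orientations are given as a rotation vector (axis times angle).
In Python, from plant import robot gives the robot as it stands. The module is installed in compiled form; this text tells all that it offers.
- The arm moves only by the tool carry_out, never from a script. Its argument "commands" is a list that holds one entry, the list of rows, each a list of 4 numbers: the shift along the tool's x, y, z in cm, then the turn about the tool's z in degrees. In form: [[[tx, ty, tz, roll], ...]]. A call has 1 to 20 rows; each row shifts and turns the commanded pose from where the row before left it, along the tool's axes as they then stand; what a row does not reach is not made up. A row lasts 1/12 s, in which the tool goes at most 41.7 mm and 7.16 degrees, less where a joint would pass 70% of its speed; a pose out of reach is approached as far as the arm can. A call is refused whole if a number of a shift passes 4.17 or a number of a turn 7.16, either way. A call with a gripper value outside its range is refused whole. "claw" is the finger opening in cm, from 0 to 9.3, set as the call begins (left out, the last holds). The fingers move at their own pace and stop on an object; "grip_force" is the grip in N (left out, the last holds). Time passes only in rows, so rows that do not move let the fingers close. It gives the time, the measured TCP pose, the force and the opening at its end, in the units of the state.
- robot.read_state(): the state, without advancing time (a new reading comes with each control period).
- robot.read_camera(name): name is "scene" or "top" or "wrist"; returns the picture (384x512x3 uint8, red, green, blue); there is no depth.
- robot.camera_params(name): a dict with "mtx" (3x3 intrinsics, pixels), "R" (3x3) and "t" (3): a world point X has camera coordinates R X + t. Camera axes: x right, y down, z forward; pixel columns grow to the right and rows downward; lengths in m; the calibration is good to about 2 mm. A picture is of the moment at which its call begins: read the wrist's pose just before it. camera_params takes no time and is no camera call; for the wrist camera it gives the pose at the moment of the call.
- robot.close_job(): hands the job in, once; it reports no verdict.
The state is a dict: "t": time; "q": joint angles; "dq": joint speeds; "joint_torque": joint torques, N m; "tool_pos": TCP position; "orientation": TCP orientation; "force": force on the tool from outside, world axes, zero at the start; "wrist_torque": the same for the moment, N m; "opening": finger opening in m.
Only numpy, scipy, OpenCV 4.12 (cv2) and the standard library are available. Lean on these libraries where they do the work, as an engineer would, in place of code of your own. Each camera call takes 0.05 s, during which the arm holds its last target.

## Task

Take the mixer shaft out of its upright stand by its thick coupling end, lay it in the sloping V-block with its slim tip down at the foot plate, and let go of it. Then take it again from the side, between the two Vs, and lay it in both notches of the level rest, slim tip towards the rest's end plate, and let go. Set it down rather than drop it, never let it fall on the bench, and leave the bottles and the beaker where they stand.

Things in the scene. Friction and masses are not known exactly. Their poses are not given: they have to be found in the camera images.
- shaft: Mixer shaft, 210 mm, about 150 g: steel tube 16 mm in diameter, 170 mm long, then a dark grey plastic coupling 24 mm in diameter, 40 mm long. Origin: centre of the slim tip's end face; z along the shaft to the coupling (z = 170 to 210 mm). Centre of mass near z = 107 mm. It starts upright in the stand, coupling up, leaning at most 2 degrees; its yaw means nothing.
- shaft_top (a point): Centre of the coupling's free end face, 210 mm from the slim tip.
- shaft_mid (a point): Point on the shaft's axis 90 mm from the slim tip.
- stand: Fixed white stand, 90 x 90 mm, 110 mm high (two plates on four thin posts), with one vertical 19 mm hole at its centre down to a floor 10 mm above the bench. The shaft stands 100 mm deep in it, its top 220 mm above the bench, and must rise 100 mm to come free. Origin: centre of the underside, z up.
- vblock: Fixed aluminium V-block, 45 degree slope, on a 160 x 90 mm base. Origin on the bench, z up, +x from the low foot plate to the high end: a laid shaft rises at 45 degrees towards +x. Two 90-degree Vs carry it, 8 to 30 and 130 to 152 mm from the foot plate. Between them it is free for 100 mm, the bed 40 mm below its axis. The coupling stands free above the upper V.
- vblock_foot (a point): On the foot plate, where the centre of the slim tip's end face lies when the shaft rests in the Vs; 50 mm above the bench. The plate is 50 mm wide and square to the shaft. The Vs open upward, square to the slope, are 42 mm wide at the mouth and rise 10 mm beyond the laid shaft's axis.
- vblock_top (a point): Where the centre of the coupling's free end face lies when the shaft rests in the Vs against the foot plate; 210 mm up the 45-degree slope from vblock_foot, towards the vblock's +x.
- rest: Fixed level rest, foot 180 x 70 x 20 mm, two posts 16 mm thick, 53 mm either side of the origin along x, 90 mm clear between, each with a 90-degree V notch (mouth 42 mm wide, 70 mm above the bench). An end plate stands at x = -107 mm (inner face -104): the slim tip goes on that side, between post and plate; the coupling overhangs at +x. Origin on the bench midway, z up.
- rest_mid (a point): Point on the axis of the two notches midway between the posts, 60 mm above the bench: the axis of the laid shaft passes through it, along the rest's x.
- bottle_big: Bystander: closed glass bottle with a blue cap, 60 mm in diameter, 125 mm high; origin at the centre of its underside.
- bottle_small: Bystander: closed glass bottle with a blue cap, 46 mm in diameter, 95 mm high; origin at the centre of its underside.
- beaker: Bystander: open glass beaker, 64 mm in diameter, 80 mm high; origin at the centre of its underside.

How it is judged:
On the way, in this order (a step that is already met when the one before it is completed fails the run):
1. the shaft is drawn up out of the stand, held by its coupling end (grasp point more than 150 mm from the slim tip) (contact force between the fingers and shaft above 1 N and z of the grasp point in the frame of shaft above 0.15 m and height (world z) of shaft above 0.1 m), for 0.05 s.
2. the shaft rests in both Vs of the sloping V-block, slim tip at the foot plate, let go and still (distance between shaft and vblock_foot below 0.01 m and distance between shaft_top and vblock_top below 0.01 m and contact force between the fingers and shaft below 0.1 N and linear speed of shaft below 0.02 m/s), for 0.2 s.
3. the shaft is held from the side, between 32 and 128 mm from its slim tip, lifted clear of the V-block (contact force between the fingers and shaft above 1 N and z of the grasp point in the frame of shaft between 0.032 and 0.128 m and contact force between shaft and vblock below 0.05 N and distance between shaft_mid and vblock_foot above 0.105 m), for 0.1 s.
At the end, for the whole second after the job is handed in: The shaft lies still in both notches of the rest, let go: slim tip on the end plate's side, past that post's outer face and short of the end plate (61 to 107 mm from the rest's middle), both ends within 8 mm of the notches' axis sideways and in height (x of shaft in the frame of rest between -0.107 and -0.061 m and y of shaft in the frame of rest between -0.008 and 0.008 m and z of shaft in the frame of rest between 0.052 and 0.068 m and y of shaft_top in the frame of rest between -0.008 and 0.008 m and z of shaft_top in the frame of rest between 0.052 and 0.068 m and contact force between the fingers and shaft below 0.1 N and linear speed of shaft below 0.02 m/s and angular speed of shaft below 0.2 rad/s); the robot touches nothing.
It fails at once if the shaft falls on the bench (its middle lower than 30 mm) (height (world z) of shaft_mid below 0.03 m).
It fails at once if the shaft is dropped: it moves faster than 0.6 m/s while no finger touches it (linear speed of shaft above 0.6 m/s and contact force between the fingers and shaft below 0.05 N).
It fails at once if the bottle_big is pushed more than 20 mm or tipped (distance of bottle_big from where it was at the start of the episode above 0.02 m or angle between bottle_big's own z axis and vertical above 0.4 rad).
It fails at once if the bottle_small is pushed more than 20 mm or tipped (distance of bottle_small from where it was at the start of the episode above 0.02 m or angle between bottle_small's own z axis and vertical above 0.4 rad).
It fails at once if the beaker is pushed more than 20 mm or tipped (distance of beaker from where it was at the start of the episode above 0.02 m or angle between beaker's own z axis and vertical above 0.4 rad).
It also fails if it takes over 61 s, if anything falls off the work surface, if the arm or the gripper's body presses on something with over 40 N, if the wrist force passes 120 N, or if a joint passes its speed limit or range.

## Working session

There is one attempt and no reset: what is moved stays moved. The work goes in short steps, Python scripts to look and compute and a tool call to move; the robot and the scene stay as the last step left them, time stands still between calls to the robot, and variables do not carry over. Pictures are saved under pics/ and viewed, and the job is handed in when it is done.

Besides the shell and the picture viewer there is one more tool, called after ">>>" in YAML: its name, and indented under it one key for each argument. carry_out: Moves the arm, as the interface text tells. Its arguments: {"type":"object","properties":{"commands":{"type":"array","items":{"type":"array","items":{"type":"array","items":{"type":"number"}}}},"claw":{"type":"number"},"grip_force":{"type":"number"}},"required":["commands"]}

```bash
mkdir -p pics; cat > h.py <<'E'
import numpy as np, cv2
from plant import robot
from scipy.spatial.transform import Rotation as Rn
np.set_printoptions(precision=4,suppress=True)
def snap(n,f):
    P=robot.camera_params(n); im=robot.read_camera(n); cv2.imwrite(f,cv2.cvtColor(im,cv2.COLOR_RGB2BGR)); return im,{k:np.array(v) for k,v in P.items()}
def proj(P,X):
    X=np.atleast_2d(X); c=X@P['R'].T+P['t']; u=c@P['mtx'].T; return u[:,:2]/u[:,2:]
E
python3 - <<'E'
from h import *
s=robot.read_state(); print(s, robot.finger_overhang); print(Rn.from_rotvec(s['orientation']).as_matrix())
for n in ['scene','top','wrist']:
    im,P=snap(n,f'pics/{n}0.png'); print(n,P, 'campos',-P['R'].T@P['t'])
E
```

```text
{'t': 0.0, 'q': array([ 1.0236,  0.1312,  1.4893, -0.    ,  1.523 , -0.0854]), 'dq': array([-0.0014,  0.0002,  0.0002, -0.003 ,  0.0012, -0.0016]), 'joint_torque': array([  0.0005, -55.9824, -49.178 ,   0.0769,   0.0352,  -0.0002]), 'tool_pos': array([0.267 , 0.5367, 0.2316]), 'orientation': array([-0.7188, -3.0577,  0.0027]), 'force': array([-0.4375, -0.2454, -0.6174]), 'wrist_torque': array([ 0.0169, -0.0042, -0.0149]), 'opening': 0.09292625706463385} 0.014
[[-0.8953  0.4455 -0.0009]
 [ 0.4455  0.8953 -0.0016]
 [ 0.0001 -0.0018 -1.    ]]
scene {'mtx': array([[416.021 ,   0.    , 258.4106],
       [  0.    , 416.021 , 190.1307],
       [  0.    ,   0.    ,   1.    ]]), 'R': array([[-0.5742,  0.8185, -0.0167],
       [ 0.5213,  0.3499, -0.7783],
       [-0.6312, -0.4557, -0.6276]]), 't': array([ 0.3619, -0.188 ,  1.6001])} campos [1.3159 0.4987 0.864 ]
top {'mtx': array([[361.0563,   0.    , 254.9608],
       [  0.    , 361.0563, 194.4537],
       [  0.    ,   0.    ,   1.    ]]), 'R': array([[ 0.0132, -0.9999, -0.0015],
       [-0.9923, -0.0129, -0.1229],
       [ 0.1228,  0.0031, -0.9924]]), 't': array([-0.0041,  0.6296,  1.0623])} campos [0.4943 0.0007 1.1316]
wrist {'mtx': array([[289.4231,   0.    , 253.266 ],
       [  0.    , 289.4231, 190.5361],
       [  0.    ,   0.    ,   1.    ]]), 'R': array([[ 0.4458,  0.8951, -0.0023],
       [ 0.8582, -0.4266,  0.2855],
       [ 0.2546, -0.1292, -0.9584]]), 't': array([-0.5977, -0.0341,  0.3915])} campos [0.1961 0.5711 0.3836]
```

View pics/scene0.png

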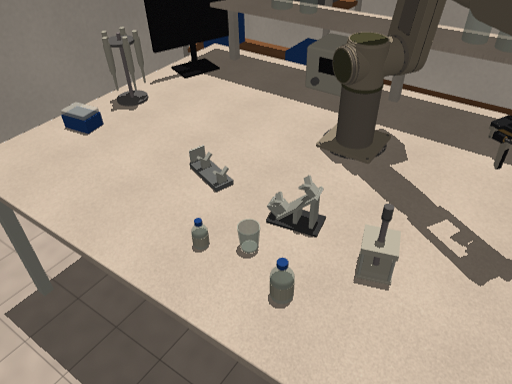

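View pics/top0.png

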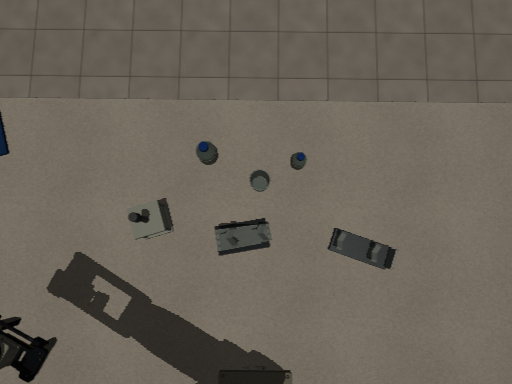

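View pics/wrist0.png

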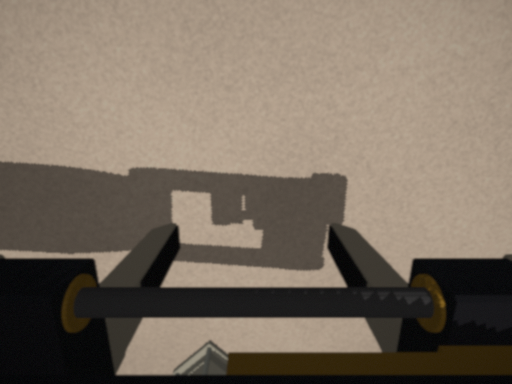

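```bash
python3 - <<'E'
import cv2
t=cv2.imread('pics/top0.png'); s=cv2.imread('pics/scene0.png')
def z(im,x,y,w,h,k,f):
    cv2.imwrite(f,cv2.resize(im[y:y+h,x:x+w],None,fx=k,fy=k,interpolation=cv2.INTER_CUBIC))
z(t,120,190,160,80,5,'pics/tz1.png'); z(t,310,215,100,65,8,'pics/tz2.png')
z(s,180,140,155,100,5,'pics/sz1.png'); z(s,340,195,80,95,6,'pics/sz2.png')
E
```

```text
(no output)
```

View pics/tz1.png

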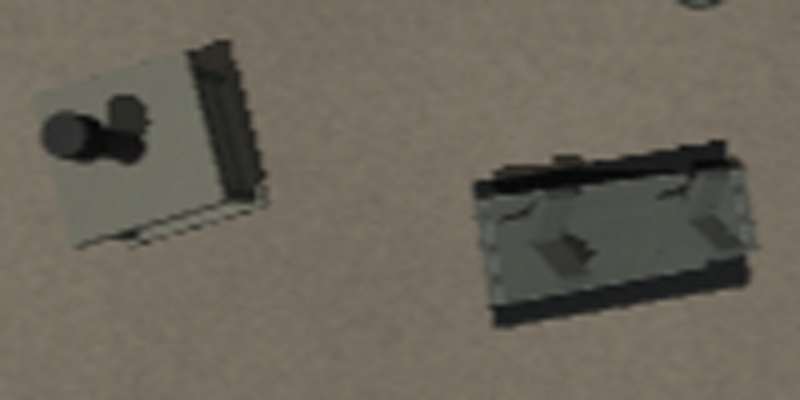

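View pics/tz2.png

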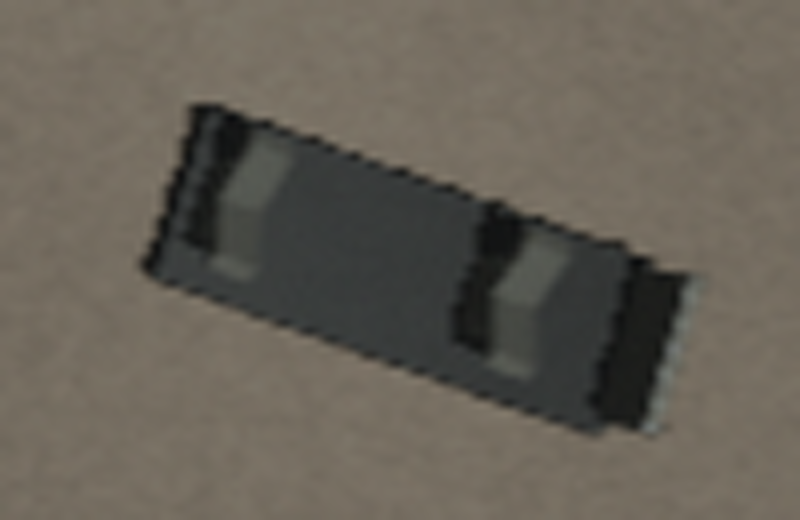

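View pics/sz1.png

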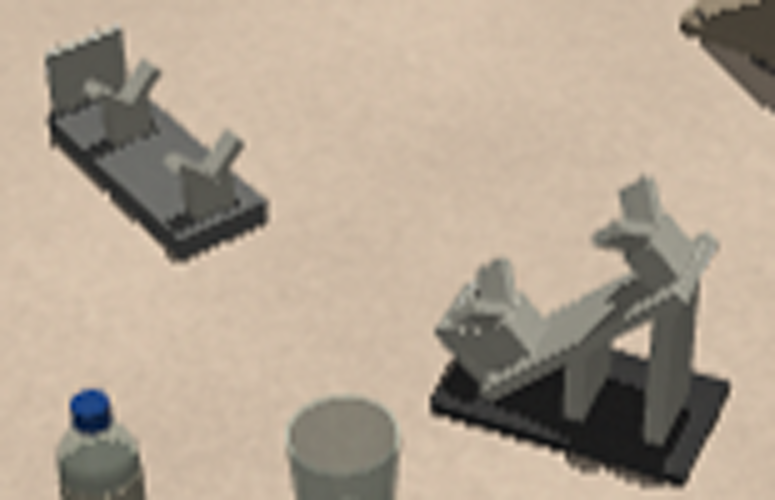

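View pics/sz2.png

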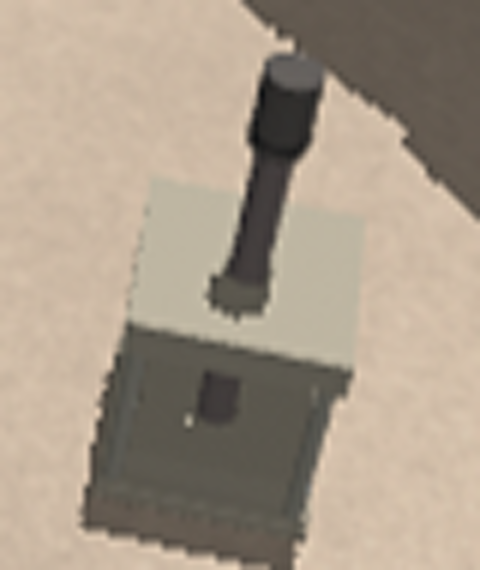

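```bash
cat >> h.py <<'E'
def ray(P,uv,z):
    d=P['R'].T@np.linalg.inv(P['mtx'])@np.array([uv[0],uv[1],1.]); c=-P['R'].T@P['t']; return c+d*(z-c[2])/d[2]
def foot2w(p,s,y,n):  # p=(xf,yf,yaw) vblock foot
    c,S=np.cos(p[2]),np.sin(p[2]); k=.5**.5
    lx=(s-n)*k; lz=.05+(s+n)*k
    return np.stack([p[0]+c*lx-S*y,p[1]+S*lx+c*y,lz+0*lx],-1)
def rest2w(p,x,y,z):
    c,S=np.cos(p[2]),np.sin(p[2]); return np.stack([p[0]+c*x-S*y,p[1]+S*x+c*y,z+0*x],-1)
E
python3 - <<'E'
from h import *
T={k:np.array(v) for k,v in robot.camera_params('top').items()}; S={k:np.array(v) for k,v in robot.camera_params('scene').items()}
for n,pts in dict(stand=[(35,95),(187,50),(225,203),(78,247)]).items():
    w=np.array([ray(T,(120+x/5,190+y/5),.11) for x,y in pts]); print(n,w,w.mean(0))
print('cpl top',ray(T,(120+68/5,190+135/5),.22),'scene',ray(S,(340+295/6,195+75/6),.22))
w=np.array([ray(T,(120+x/5,190+y/5),.012) for x,y in [(475,185),(725,143),(748,285),(495,325)]]);print('vb',w,w.mean(0))
w=np.array([ray(T,(310+x/8,215+y/8),.02) for x,y in [(195,103),(148,272),(600,433),(645,262)]]);print('rest',w,w.mean(0))
for n,uv in dict(big=(207,146),small=(301,157),beaker=(260,180)).items(): print(n,ray(T,uv,.125 if n=='big' else .09))
E
```

```text
stand [[0.5744 0.3666 0.11  ]
 [0.6012 0.2815 0.11  ]
 [0.5149 0.256  0.11  ]
 [0.4892 0.3376 0.11  ]] [0.5449 0.3104 0.11  ]
cpl top [0.5458 0.3094 0.22  ] scene [0.5514 0.3208 0.22  ]
vb [[ 0.5299  0.1264  0.012 ]
 [ 0.5579 -0.0278  0.012 ]
 [ 0.471  -0.0428  0.012 ]
 [ 0.4447  0.1119  0.012 ]] [0.5009 0.0419 0.012 ]
rest [[ 0.5318 -0.2406  0.02  ]
 [ 0.4675 -0.2218  0.02  ]
 [ 0.4096 -0.3919  0.02  ]
 [ 0.4738 -0.411   0.02  ]] [ 0.4707 -0.3163  0.02  ]
big [0.7566 0.1428 0.125 ]
small [ 0.7361 -0.1301  0.09  ]
beaker [ 0.666  -0.0101  0.09  ]
```

```bash
cat >> h.py <<'E'
def vb_lines(p):
    L=[]
    for a,b in [(.008,.03),(.13,.152)]:
        for s in (a,b):
            L.append(foot2w(p,np.array([s,s,s]),np.array([-.021,0,.021]),np.array([.01,-.0113,.01])))
        for y in (-.021,.021): L.append(foot2w(p,np.array([a,b]),np.array([y,y]),np.array([.01,.01])))
    L.append(foot2w(p,np.array([0,.21]),np.zeros(2),np.zeros(2)))
    return L
def rest_lines(p):
    L=[]; A=np.array
    for a,b in [(-.061,-.045),(.045,.061)]:
        for x in (a,b): L.append(rest2w(p,A([x,x,x]),A([-.021,0,.021]),A([.07,.049,.07])))
    L.append(rest2w(p,A([-.09,.09,.09,-.09,-.09]),A([-.035,-.035,.035,.035,-.035]),A([.02]*5)))
    L.append(rest2w(p,A([-.085,.125]),A([0,0.]),A([.06,.06])))
    return L
def draw(im,P,lines,k,x0,y0,w,h,f,col=(0,0,255)):
    b=cv2.resize(im[y0:y0+h,x0:x0+w],None,fx=k,fy=k,interpolation=cv2.INTER_CUBIC)
    for l,c in lines:
        q=((proj(P,l)-[x0,y0]+.5)*k*16).astype(int); cv2.polylines(b,[q.reshape(-1,1,2)],False,c,1,cv2.LINE_AA,4)
    cv2.imwrite(f,b)
E
cat > ov.py <<'E'
from h import *
import json,sys
p=json.load(open('pose.json'))
T={k:np.array(v) for k,v in robot.camera_params('top').items()}; S={k:np.array(v) for k,v in robot.camera_params('scene').items()}
t=cv2.imread('pics/top0.png'); s=cv2.imread('pics/scene0.png')
R=(0,0,255)
a=np.linspace(0,2*np.pi,30)
def st(p): 
    A=np.array
    x,y=p['stand'][:2]; q=p['stand']
    L=[rest2w(q,A([-1,1,1,-1,-1])*.045,A([-1,-1,1,1,-1])*.045,A([.11]*5))]
    L.append(np.stack([p['shaft'][0]+.012*np.cos(a),p['shaft'][1]+.012*np.sin(a),.22+0*a],-1))
    L.append(np.stack([x+.0095*np.cos(a),y+.0095*np.sin(a),.11+0*a],-1)); return L
V=[(l,R) for l in vb_lines(p['vb'])]; Q=[(l,R) for l in rest_lines(p['rest'])]; W=[(l,R) for l in st(p)]
n=sys.argv[1]
import os
draw(t,T,V,8,200,200,85,62,f'pics/o{n}_tv.png'); draw(s,S,V,8,255,165,85,75,f'pics/o{n}_sv.png')
draw(t,T,Q,7,315,218,90,60,f'pics/o{n}_tr.png'); draw(s,S,Q,8,180,140,65,55,f'pics/o{n}_sr.png')
draw(t,T,W,7,120,190,70,60,f'pics/o{n}_ts.png'); draw(s,S,W,5,340,195,80,95,f'pics/o{n}_ss.png')
def mos(a,b,f):
    h=max(a.shape[0],b.shape[0]); w=a.shape[1]+b.shape[1]; m=np.zeros((h,w,3),np.uint8); m[:a.shape[0],:a.shape[1]]=a; m[:b.shape[0],a.shape[1]:]=b
    k=min(1,800/w,600/h); cv2.imwrite(f,cv2.resize(m,None,fx=k,fy=k,interpolation=cv2.INTER_AREA))
for c in 'vrs': mos(cv2.imread(f'pics/o{n}_t{c}.png'),cv2.imread(f'pics/o{n}_s{c}.png'),f'pics/m{n}_{c}.png')
E
python3 - <<'E'
import json,numpy as np
yv=np.arctan2(.1264+.1119+.0278+.0428,.5299+.4447-.5579-.471); yr=np.arctan2(-.2406-.2218+.3919+.411,.5318+.4675-.4096-.4738)
c=np.array([.5009,.0419])-.07*np.array([np.cos(yv),np.sin(yv)])
json.dump(dict(vb=[*c,yv],rest=[.4707,-.3163,yr],stand=[.5449,.3104,.29],shaft=[.5458,.3094]),open('pose.json','w')); print(open('pose.json').read())
E
python3 ov.py 1
```

```text
{"vb": [0.5130191346603166, -0.02704292258879889, 1.7448036077230022], "rest": [0.4707, -0.3163, 1.2427156301175613], "stand": [0.5449, 0.3104, 0.29], "shaft": [0.5458, 0.3094]}
```

View pics/m1_v.png

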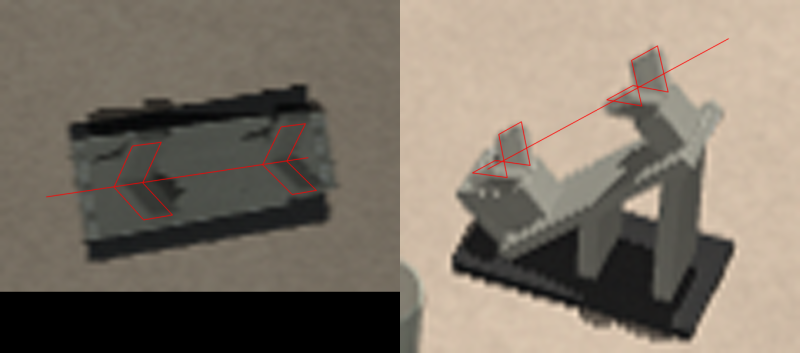

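View pics/m1_r.png

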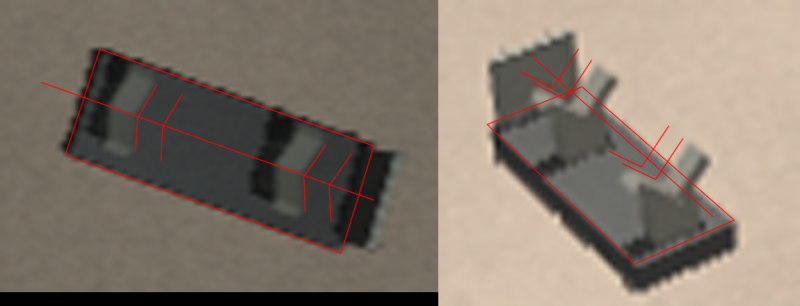

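View pics/m1_s.png

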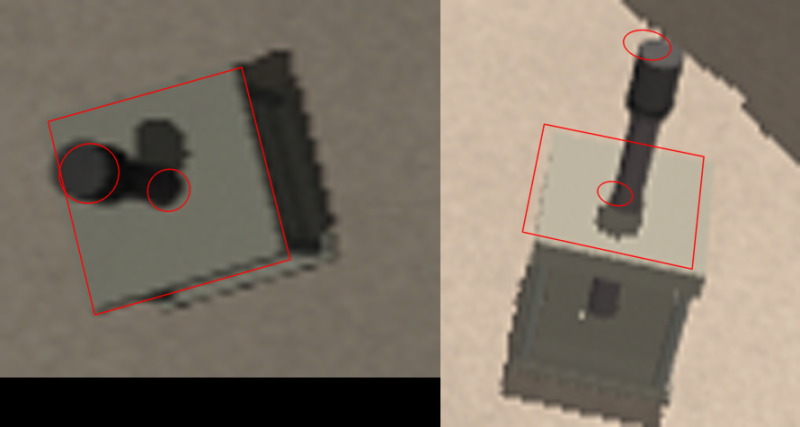

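>>> carry_out:
  commands:
    - [[0,0,-1.5,6.7],[0,0,-1.5,6.7],[0,0,-1.5,6.7],[0,0,-1.5,6.7],[0,0,-1.5,6.7],[0,0,-1.5,6.7],[0,0,-1.5,6.7],[0,0,-1.5,6.7]]

```text
t: 0.82
tool_pos: [0.2672, 0.537, 0.353]
orientation: [2.027, 2.4, -0.001]
force: [0.5, 1.0, -0.2]
opening: 0.0929
```

```bash
cat >> h.py <<'E'
def go(target,vmax=3.6):
    s=robot.read_state(); R=Rn.from_rotvec(s['orientation']).as_matrix(); d=R.T@(np.array(target)-s['tool_pos'])*100
    n=int(np.ceil(np.linalg.norm(d)/vmax)); print('pos',s['tool_pos'],'yaw',np.degrees(np.arctan2(R[1,0],R[0,0])),'tilt z',R[:,2],'total cm',d,'rows',n,'each',d/n)
E
python3 -c "
from h import *
go([.47,.33,.36])"
```

```text
pos [0.2672 0.537  0.353 ] yaw 99.6100284996645 tilt z [-0.0004 -0.0006 -1.    ] total cm [-23.7963  16.5388  -0.698 ] rows 9 each [-2.644   1.8376 -0.0776]
```

```bash
python3 -c "
from h import *
go([.53,.28,.36])"
```

```text
pos [0.2672 0.537  0.353 ] yaw 99.6100284996645 tilt z [-0.0004 -0.0006 -1.    ] total cm [-29.7278  21.6199  -0.6971] rows 11 each [-2.7025  1.9654 -0.0634]
```

>>> carry_out:
  commands:
    - [[-2.7,1.97,-0.06,0],[-2.7,1.97,-0.06,0],[-2.7,1.97,-0.06,0],[-2.7,1.97,-0.06,0],[-2.7,1.97,-0.06,0],[-2.7,1.97,-0.06,0],[-2.7,1.97,-0.06,0],[-2.7,1.97,-0.06,0],[-2.7,1.97,-0.06,0],[-2.7,1.97,-0.06,0],[-2.7,1.97,-0.06,0],[0,0,0,0]]

```text
t: 1.82
tool_pos: [0.5354, 0.2774, 0.3582]
orientation: [2.026, 2.399, -0.003]
force: [0.7, 0.3, 0.0]
opening: 0.0931
```

```bash
cat > w.py <<'E'
from h import *
import sys,pickle
n=sys.argv[1]; P={k:np.array(v) for k,v in robot.camera_params('wrist').items()}; im,_=snap('wrist',f'pics/w{n}.png'); pickle.dump(P,open(f'pics/w{n}.pkl','wb')); print(robot.read_state()['tool_pos'],robot.read_state()['t'])
E
python3 w.py stand; python3 -c "
from h import *
go([.50,-.02,.36])"
```

```text
[0.5337 0.2795 0.3583] 1.8667
pos [0.5337 0.2795 0.3583] yaw 99.69363414663793 tilt z [-0.0011 -0.0011 -1.    ] total cm [-28.9529  -8.3655  -0.1377] rows 9 each [-3.217  -0.9295 -0.0153]
```

View pics/wstand.png

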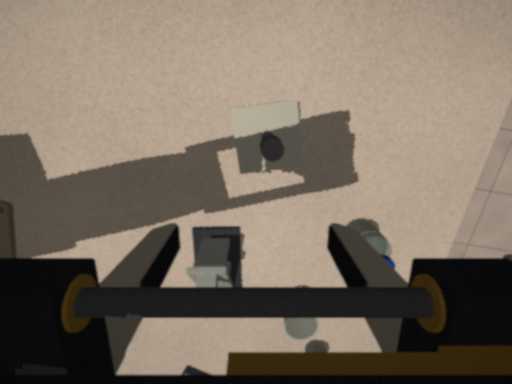

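>>> carry_out:
  commands:
    - [[-3.2,-0.93,0,0],[-3.2,-0.93,0,0],[-3.2,-0.93,0,0],[-3.2,-0.93,0,0],[-3.2,-0.93,0,0],[-3.2,-0.93,0,0],[-3.2,-0.93,0,0],[-3.2,-0.93,0,0],[-3.2,-0.93,0,0],[0,0,0,0]]

```text
t: 2.7
tool_pos: [0.4984, -0.0199, 0.3592]
orientation: [2.024, 2.401, -0.003]
force: [-0.7, 0.1, -0.4]
opening: 0.0928
```

```bash
python3 w.py vb; python3 -c "
from h import *
go([.48,-.36,.36])
import cv2
a=cv2.imread('pics/wvb.png'); cv2.imwrite('pics/wvbz.png',cv2.resize(a[0:260,140:360],None,fx=2.3,fy=2.3,interpolation=cv2.INTER_CUBIC))
a=cv2.imread('pics/wstand.png'); cv2.imwrite('pics/wstz.png',cv2.resize(a[80:200,200:340],None,fx=4,fy=4,interpolation=cv2.INTER_CUBIC))"
```

```text
[ 0.4988 -0.0176  0.3592] 2.75
pos [ 0.4988 -0.0176  0.3592] yaw 99.74836387552305 tilt z [-0.0001 -0.0001 -1.    ] total cm [-33.4253  -7.6463  -0.0791] rows 10 each [-3.3425 -0.7646 -0.0079]
```

View pics/wvbz.png

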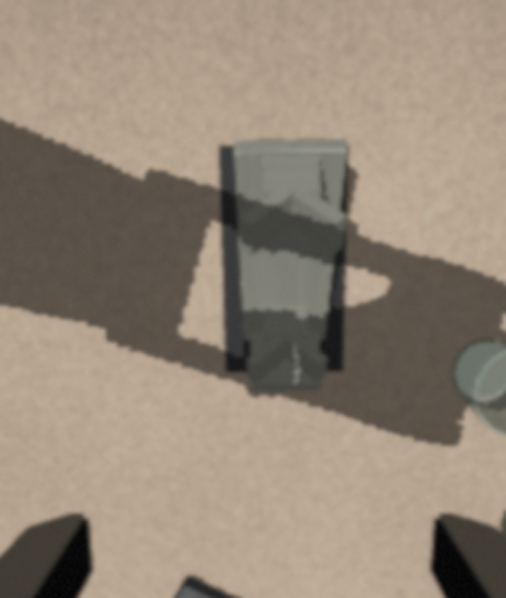

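View pics/wstz.png

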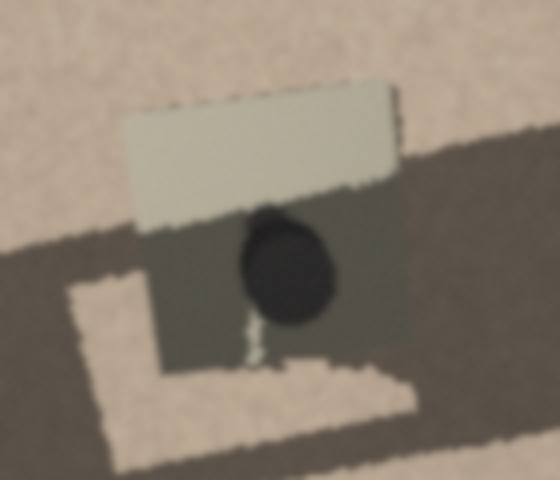

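>>> carry_out:
  commands:
    - [[-3.3,-0.76,0,0],[-3.3,-0.76,0,0],[-3.3,-0.76,0,0],[-3.3,-0.76,0,0],[-3.3,-0.76,0,0],[-3.3,-0.76,0,0],[-3.3,-0.76,0,0],[-3.3,-0.76,0,0],[-3.3,-0.76,0,0],[-3.3,-0.76,0,0],[0,0,0,0]]

```text
t: 3.67
tool_pos: [0.4812, -0.3575, 0.3575]
orientation: [-2.023, -2.402, 0.002]
force: [2.3, -0.5, -1.3]
opening: 0.0928
```

```bash
python3 w.py rest; cat > ovw.py <<'E'
from h import *
import json,pickle,sys
p=json.load(open('pose.json')); n=sys.argv[1]
R=(0,0,255);A=np.array;a=np.linspace(0,2*np.pi,30)
def box(q,hx,hy,z,dx=0): return rest2w(q,A([-1,1,1,-1,-1])*hx+dx,A([-1,-1,1,1,-1])*hy,A([z]*5))
def circ(x,y,r,z): return np.stack([x+r*np.cos(a),y+r*np.sin(a),z+0*a],-1)
for o,cr,k in [('stand',(200,80,140,120),4),('vb',(200,30,120,170),3.5),('rest',(150,20,200,200),3)]:
    try: P=pickle.load(open(f'pics/w{o}.pkl','rb'))
    except Exception: continue
    im=cv2.imread(f'pics/w{o}.png')
    L={'stand':[box(p['stand'],.045,.045,.11),circ(*p['shaft'],.012,.22)],'vb':vb_lines(p['vb']),'rest':rest_lines(p['rest'])}[o]
    draw(im,P,[(l,R) for l in L],k,*cr,f'pics/ow{n}_{o}.png')
E
python3 ovw.py 1
python3 -c "
import cv2
a=cv2.imread('pics/wrest.png'); cv2.imwrite('pics/wrz.png',cv2.resize(a[20:220,150:350],None,fx=3,fy=3,interpolation=cv2.INTER_CUBIC))"
```

```text
[ 0.4817 -0.3551  0.3578] 3.7167
```

View pics/wrz.png

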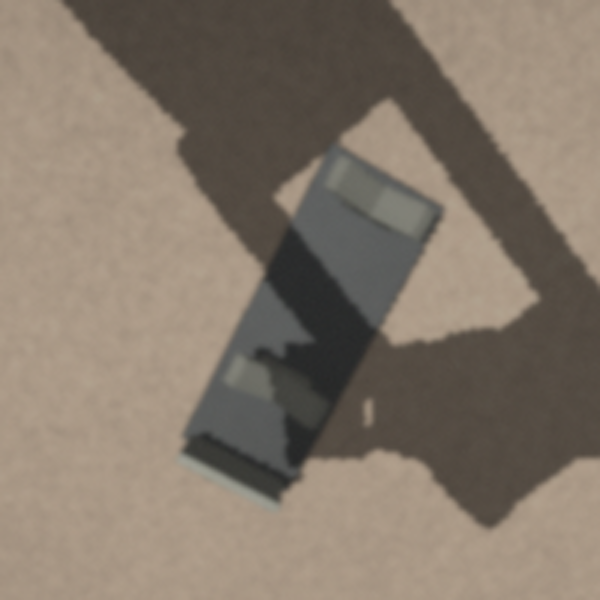

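View pics/ow1_vb.png

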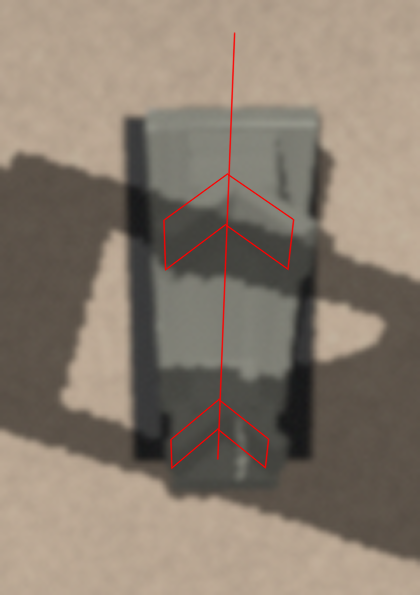

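View pics/ow1_stand.png

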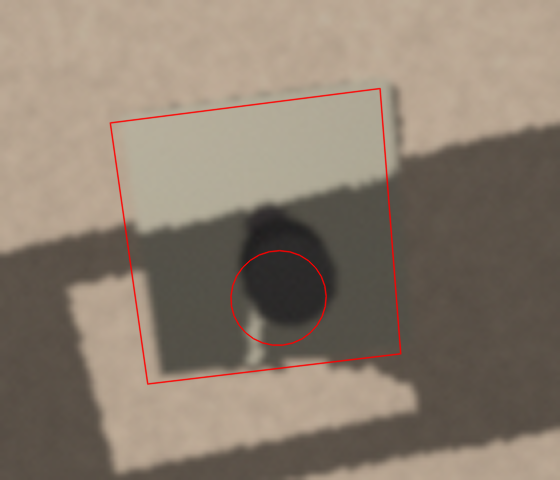

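View pics/ow1_rest.png

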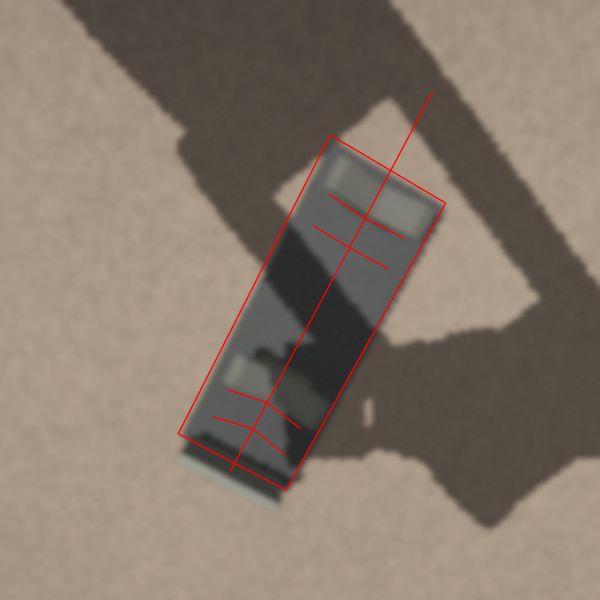

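```bash
python3 -c "
from h import *
go([.50,-.09,.26])"
```

```text
pos [ 0.4817 -0.3551  0.3578] yaw 99.83589309760923 tilt z [-0.0014  0.0015 -1.    ] total cm [25.7906  6.3427  9.8177] rows 8 each [3.2238 0.7928 1.2272]
```

>>> carry_out:
  commands:
    - [[3.2,0.79,1.2,0],[3.2,0.79,1.2,0],[3.2,0.79,1.2,0],[3.2,0.79,1.2,0],[3.2,0.79,1.2,0],[3.2,0.79,1.2,0],[3.2,0.79,1.2,0],[3.2,0.79,1.2,0],[0,0,0,0],[0,0,0,0]]

```text
t: 4.55
tool_pos: [0.4992, -0.0875, 0.2627]
orientation: [-2.013, -2.41, -0.0]
force: [0.6, 0.1, -0.2]
opening: 0.0933
```

```bash
python3 w.py vb; python3 ovw.py 2;python3 -c "
import cv2
a=cv2.imread('pics/wvb.png'); cv2.imwrite('pics/wvbz2.png',cv2.resize(a[0:230,150:380],None,fx=2.6,fy=2.6,interpolation=cv2.INTER_CUBIC))"
```

```text
[ 0.4995 -0.0892  0.2634] 4.6
```

View pics/wvbz2.png

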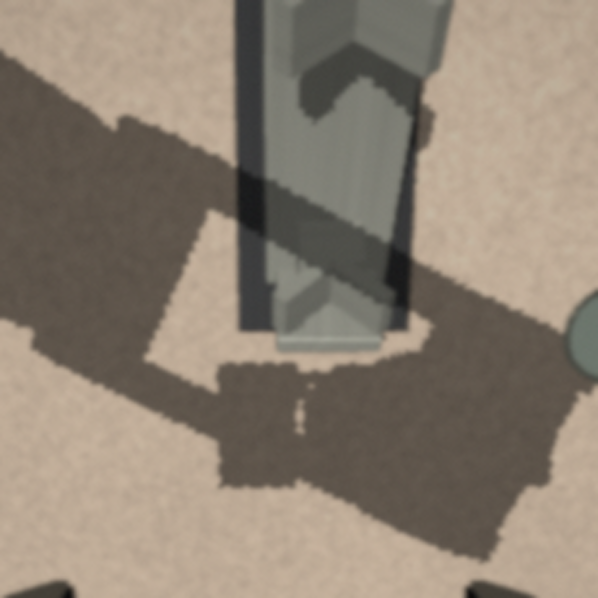

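View pics/ow2_vb.png

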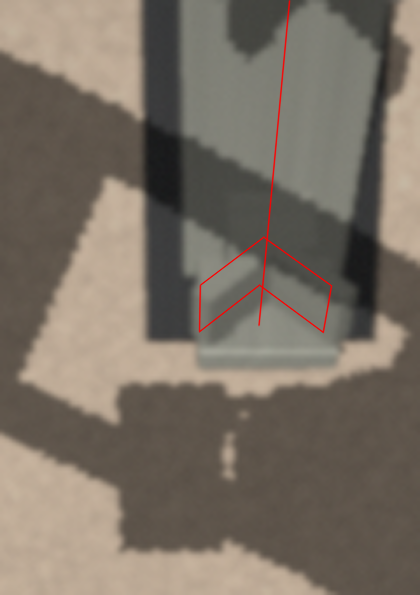

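```bash
python3 -c "
import cv2
a=cv2.imread('pics/wvb.png'); a=cv2.convertScaleAbs(a,alpha=1.5,beta=10); cv2.imwrite('pics/wvbz3.png',cv2.resize(a[90:150,230:310],None,fx=10,fy=10,interpolation=cv2.INTER_CUBIC)); cv2.imwrite('pics/wvbz4.png',cv2.resize(a[0:60,230:330],None,fx=8,fy=8,interpolation=cv2.INTER_CUBIC))"
```

```text
(no output)
```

View pics/wvbz3.png

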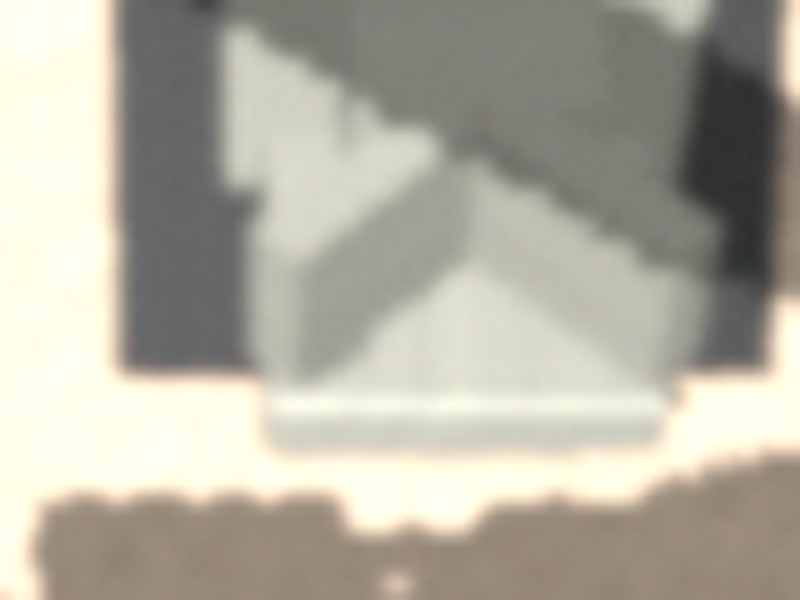

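View pics/wvbz4.png

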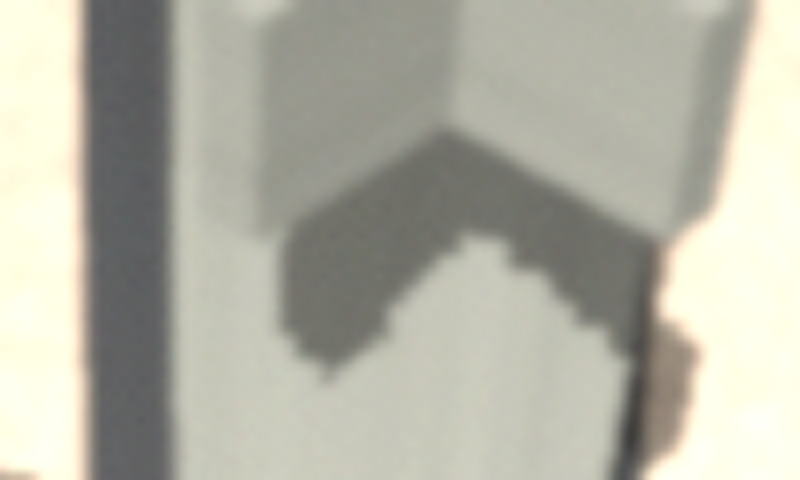

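```bash
cat > fitvb.py <<'E'
from h import *
import pickle,json
from scipy.optimize import least_squares
P=pickle.load(open('pics/wvb.pkl','rb'))
pk=[]
def a(x,y,k,ox,oy,s,yy,n): pk.append((ox+(x+.5)/k-.5,oy+(y+.5)/k-.5,s,yy,n))
for x,y,s,yy,n in [(472,165,.03,0,-.0113),(475,265,.008,0,-.0113),(297,255,.03,1,.01),(300,380,.008,1,.01),(660,380,.008,-1,.01),(670,270,.03,-1,.01)]: a(x,y,10,230,90,s,yy*.021,n)
for x,y,s,yy,n in [(445,128,.13,0,-.0113),(262,240,.13,1,.01),(658,240,.13,-1,.01)]: a(x,y,8,230,0,s,yy*.021,n)
pk=np.array(pk)
def f(p,dz=0):
    X=foot2w(p,pk[:,2],pk[:,3],pk[:,4])+[0,0,dz]; return (proj(P,X)-pk[:,:2]).ravel()
r=least_squares(f,[.513,-.027,1.74]); print(r.x,np.degrees(r.x[2]),f(r.x).reshape(-1,2))
r2=least_squares(lambda q:f(q[:3],q[3]),[.513,-.027,1.74,0]); print(r2.x, np.abs(r2.fun).max())
p=json.load(open('pose.json')); p['vb']=list(r.x); json.dump(p,open('pose.json','w'))
E
python3 fitvb.py
```

```text
[ 0.5175 -0.0317  1.7558] 100.59785216870344 [[ 0.7221 -3.9963]
 [-0.8139 -0.6402]
 [ 0.4039  0.996 ]
 [-0.1703  1.4594]
 [-0.9521  1.2383]
 [ 0.4126 -0.7416]
 [ 0.3318 -0.4605]
 [-0.851   1.0059]
 [ 0.7437  0.6505]]
[ 0.5175 -0.0317  1.7558 -0.    ] 3.99810863919042
```

```bash
sed -i 's/(472,165,.03,0,-.0113),//; s/\[.513,-.027,1.74,0\]/[.513,-.027,1.74,.005]/' fitvb.py; python3 fitvb.py; python3 ov.py 2
```

```text
[ 0.5176 -0.0313  1.7567] 100.65078787710378 [[-0.7235 -0.9664]
 [ 0.4965  0.6582]
 [-0.0709  1.1445]
 [-0.8408  0.89  ]
 [ 0.5185 -1.1151]
 [ 0.3725 -0.9718]
 [-0.8028  0.5063]
 [ 0.8168  0.0978]]
[ 0.5177 -0.0311  1.7562 -0.0018] 1.3593833301590763
```

View pics/m2_v.png

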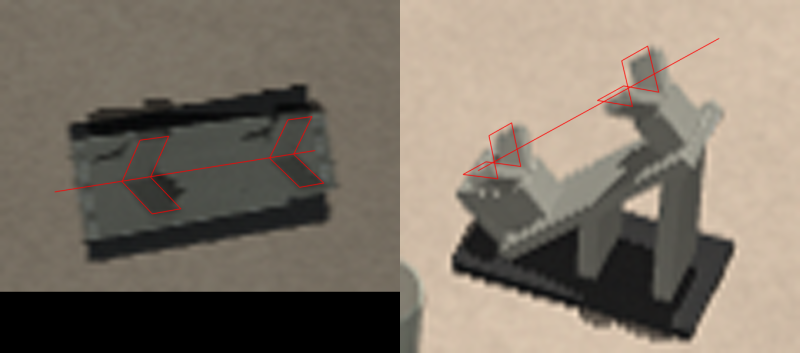

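```bash
sed -i 's/A(\[-.09,.09,.09,-.09,-.09\])/A([-.11,.07,.07,-.11,-.11])/' h.py
cat > fitr.py <<'E'
from h import *
import pickle,json
from scipy.optimize import least_squares
W=pickle.load(open('pics/wrest.pkl','rb')); T={k:np.array(v) for k,v in robot.camera_params('top').items()}
pk=[]
def a(P,x,y,k,ox,oy,X,Y,Z): pk.append((P,ox+(x+.5)/k-.5,oy+(y+.5)/k-.5,X,Y,Z))
for x,y,X,Y in [(333,145,.07,.035),(443,208,.07,-.035),(183,437,-.11,.035)]: a(W,x,y,3,150,20,X,Y,.02)
for x,y,X,Y in [(195,103,.07,-.035),(148,272,.07,.035),(600,433,-.11,.035)]: a(T,x,y,8,310,215,X,Y,.02)
def f(p): return np.concatenate([(proj(P,rest2w(p,np.array([X]),np.array([Y]),np.array([Z])))[0]-[u,v]) for P,u,v,X,Y,Z in pk])
r=least_squares(f,[.477,-.297,1.243]); print(r.x,np.degrees(r.x[2]),f(r.x).reshape(-1,2))
p=json.load(open('pose.json')); p['rest']=list(r.x); json.dump(p,open('pose.json','w'))
E
python3 fitr.py; python3 ov.py 3; python3 ovw.py 3
```

```text
[ 0.4792 -0.3     1.2492] 71.57384162701273 [[-0.5408 -1.6939]
 [ 1.2868 -0.3001]
 [-0.6057  0.6029]
 [ 1.7416 -0.425 ]
 [ 0.6561  0.2416]
 [ 0.8883 -0.1077]]
```

View pics/m3_r.png

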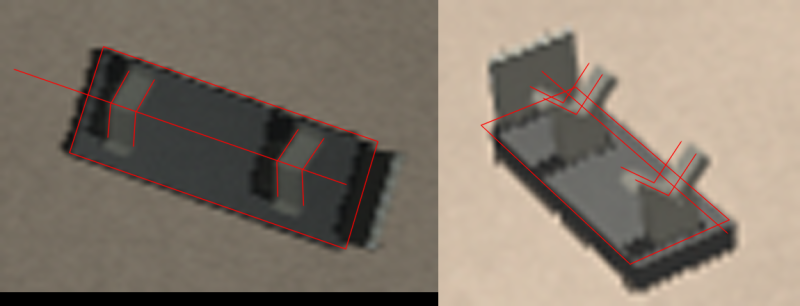

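View pics/ow3_rest.png

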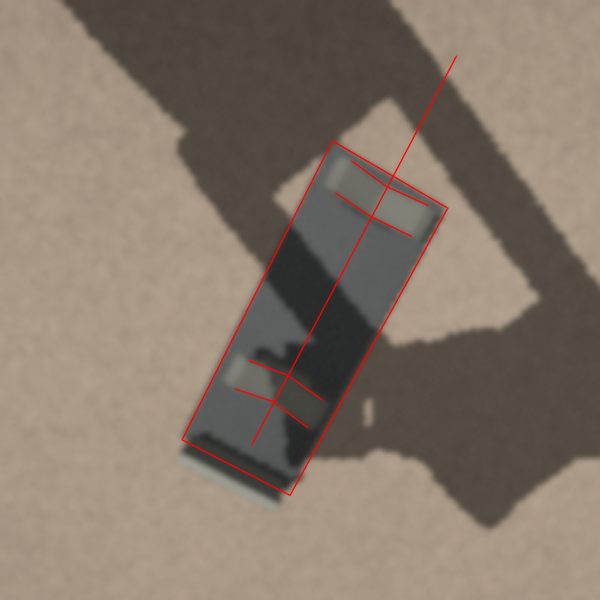

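```bash
python3 - <<'E'
from h import *
import pickle
W=pickle.load(open('pics/wstand.pkl','rb'))
print(ray(W,(200+289/4,80+278/4),.22))
for x,y in [(122,115),(392,83),(160,374)]: print(ray(W,(200+x/4,80+y/4),.11))
go([.547,.311,.28])
E
```

```text
[0.5482 0.3144 0.22  ]
[0.4933 0.3432 0.11  ]
[0.5796 0.3681 0.11  ]
[0.5194 0.258  0.11  ]
pos [ 0.4995 -0.0892  0.2634] yaw 100.15162299967143 tilt z [ 0.0002  0.     -1.    ] total cm [38.5525 11.7251 -1.6532] rows 12 each [ 3.2127  0.9771 -0.1378]
```

```bash
python3 -c "
from h import *
go([.558,.24,.275])"
```

```text
pos [ 0.4995 -0.0892  0.2634] yaw 100.15162299967143 tilt z [ 0.0002  0.     -1.    ] total cm [31.3698 11.5564 -1.1534] rows 10 each [ 3.137   1.1556 -0.1153]
```

>>> carry_out:
  commands:
    - [[3.14,1.15,-0.12,0],[3.14,1.15,-0.12,0],[3.14,1.15,-0.12,0],[3.14,1.15,-0.12,0],[3.14,1.15,-0.12,0],[3.14,1.15,-0.12,0],[3.14,1.15,-0.12,0],[3.14,1.15,-0.12,0],[3.14,1.15,-0.12,0],[3.14,1.15,-0.12,0],[0,0,0,0],[0,0,0,0]]

```text
t: 5.6
tool_pos: [0.559, 0.2391, 0.2756]
orientation: [2.018, 2.407, 0.001]
force: [0.8, -0.1, 0.5]
opening: 0.0931
```

```bash
python3 w.py stand2; python3 -c "
import cv2
a=cv2.imread('pics/wstand2.png'); a=cv2.convertScaleAbs(a,alpha=1.5,beta=10);cv2.imwrite('pics/wst2z.png',cv2.resize(a[40:190,180:380],None,fx=4,fy=4,interpolation=cv2.INTER_CUBIC))"
```

```text
[0.559  0.2378 0.2756] 5.65
```

View pics/wst2z.png

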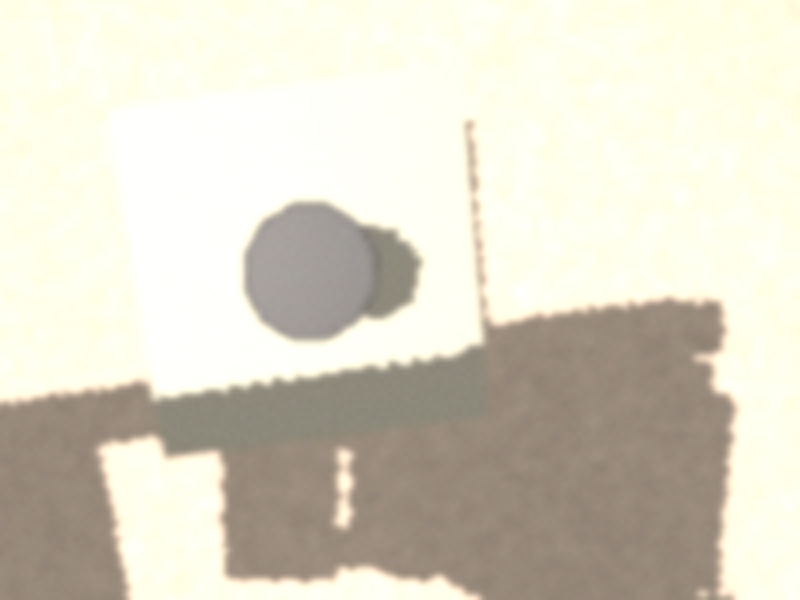

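```bash
python3 - <<'E'
from h import *
import pickle
W=pickle.load(open('pics/wstand2.pkl','rb'))
w=ray(W,(180+310/4,40+270/4),.22); print(w)
go([w[0],w[1],.26],3.5)
E
```

```text
[0.5485 0.3144 0.22  ]
pos [0.559  0.2378 0.2756] yaw 99.96523499944674 tilt z [ 0.0005 -0.0003 -1.    ] total cm [7.7203 0.2834 1.5566] rows 3 each [2.5734 0.0945 0.5189]
```

>>> carry_out:
  commands:
    - [[2.5,0.1,0.5,0],[2.5,0.1,0.5,0],[2.55,0.08,0.5,0],[0,0,2.2,0],[0,0,2.2,0],[0,0,2.3,0],[0,0,0,0],[0,0,0,0]]

```text
t: 6.32
tool_pos: [0.5478, 0.3109, 0.1923]
orientation: [-2.022, -2.403, 0.005]
force: [0.3, 0.7, 0.6]
opening: 0.0927
```

>>> carry_out:
  commands:
    - [[0,0,0,0],[0,0,0,0],[0,0,0,0],[0,0,0,0],[0,0,0,0],[0,0,0,0]]
  claw: 1.5
  grip_force: 12

```text
t: 6.82
tool_pos: [0.5485, 0.3129, 0.1937]
orientation: [2.02, 2.405, 0.001]
force: [0.3, 0.7, -0.1]
opening: 0.0576
```

```bash
python3 w.py g1; python3 -c "
from h import *
go([.5484,.313,.31]); print(robot.read_state()['opening'])"
```

```text
[0.5484 0.3129 0.1936] 6.8667
pos [0.5484 0.3129 0.1936] yaw 99.94503159085342 tilt z [ 0.0004  0.0002 -1.    ] total cm [  0.0115   0.0108 -11.6445] rows 4 each [ 0.0029  0.0027 -2.9111]
0.05372952036323696
```

View pics/wg1.png

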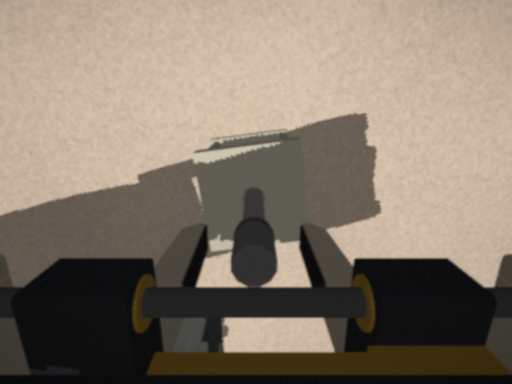

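>>> carry_out:
  commands:
    - [[0,0,0,0],[0,0,0,0],[0,0,0,0],[0,0,0,0],[0,0,0,0],[0,0,0,0],[0,0,0,0]]

```text
t: 7.45
tool_pos: [0.5483, 0.3128, 0.1932]
orientation: [2.021, 2.406, -0.0]
force: [0.4, 0.0, -0.4]
opening: 0.0237
```

>>> carry_out:
  commands:
    - [[0,0,-1,0],[0,0,-2,0],[0,0,-2.5,0],[0,0,-2.5,0],[0,0,-2.5,0],[0,0,-2.5,0],[0,0,-2.5,0],[0,0,-1.5,0],[0,0,-1,0],[0,0,0,0],[0,0,0,0]]

```text
t: 8.37
tool_pos: [0.5483, 0.3128, 0.3732]
orientation: [2.021, 2.405, 0.0]
force: [-0.7, -0.0, -2.1]
opening: 0.0237
```

```bash
python3 w.py g2; python3 -c "
from h import *
im,P=snap('scene','pics/s2.png'); a=cv2.imread('pics/s2.png'); cv2.imwrite('pics/s2z.png',cv2.resize(a[80:290,320:470],None,fx=2.8,fy=2.8)); print(robot.read_state()['opening'])"
```

```text
[0.548  0.3127 0.3719] 8.4167
0.023737365866482427
```

View pics/s2z.png

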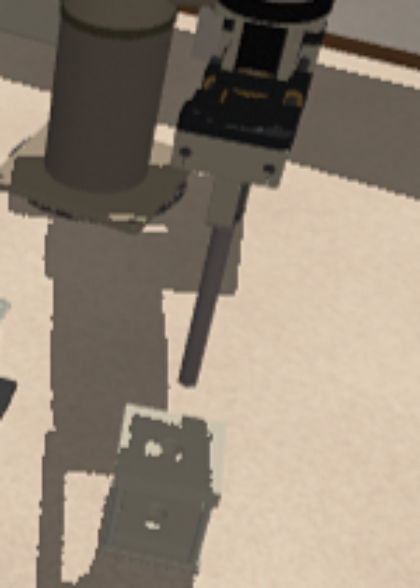

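View pics/wg2.png

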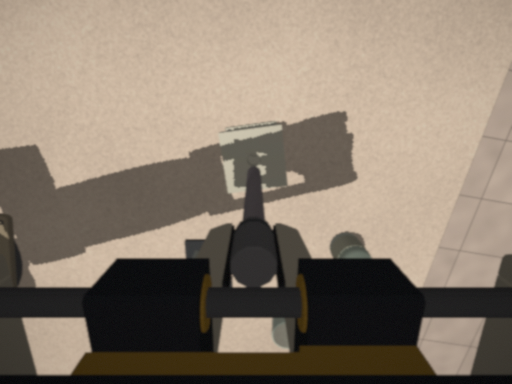

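```bash
python3 -c "
from h import *
go([.5167,-.0264,.372],3.0)"
```

```text
pos [0.5478 0.3126 0.3713] yaw 99.93993193398602 tilt z [-0.0025 -0.0012 -1.    ] total cm [-32.8522  -8.9173  -0.02  ] rows 12 each [-2.7377 -0.7431 -0.0017]
```

>>> carry_out:
  commands:
    - [[-1.4,-0.37,0,0],[-2.74,-0.743,0,0],[-2.74,-0.743,0,0],[-2.74,-0.743,0,0],[-2.74,-0.743,0,0],[-2.74,-0.743,0,0],[-2.74,-0.743,0,0],[-2.74,-0.743,0,0],[-2.74,-0.743,0,0],[-2.74,-0.743,0,0],[-2.74,-0.743,0,0],[-2.74,-0.743,0,0],[-1.4,-0.37,0,-0.7],[0,0,0,0],[0,0,0,0]]

```text
t: 9.72
tool_pos: [0.5168, -0.0275, 0.3718]
orientation: [-2.007, -2.414, 0.002]
force: [-0.0, 0.4, -1.8]
opening: 0.0235
```

```bash
cat > ss.py <<'E'
from h import *
import sys,json
n=sys.argv[1]; cam=sys.argv[2]; cr=list(map(int,sys.argv[3].split(','))); k=float(sys.argv[4])
p=json.load(open('pose.json')); im,P=snap(cam,f'pics/{n}.png'); a=cv2.imread(f'pics/{n}.png')
o=sys.argv[5] if len(sys.argv)>5 else ''
L=[]
if 'v' in o: L+=[(l,(0,0,255)) for l in vb_lines(p['vb'])]
if 'r' in o: L+=[(l,(0,0,255)) for l in rest_lines(p['rest'])]
draw(a,P,L,k,*cr,f'pics/{n}z.png')
s=robot.read_state(); print(s['t'],s['tool_pos'],s['force'],s['opening'])
E
python3 w.py g3; python3 ss.py s3 scene 230,60,150,190 3; python3 ss.py t3 top 190,170,110,90 6 v
```

```text
[ 0.517  -0.0268  0.372 ] 9.7667
9.8167 [ 0.5171 -0.0263  0.3723] [-0.7378  0.085  -1.5213] 0.02369613081926711
9.8667 [ 0.5172 -0.0261  0.3726] [ 0.2857 -0.1005 -2.7234] 0.02371066968970653
```

View pics/s3z.png

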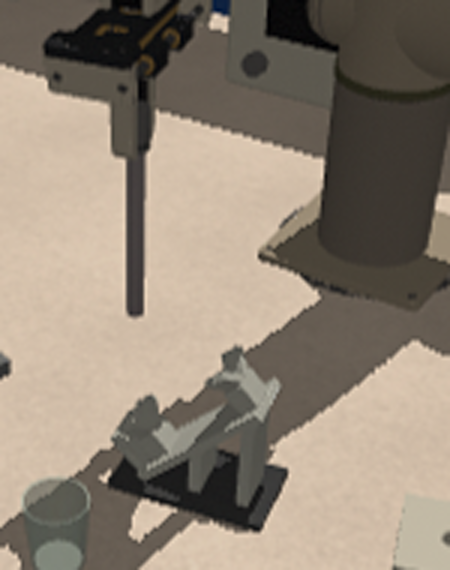

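View pics/wg3.png

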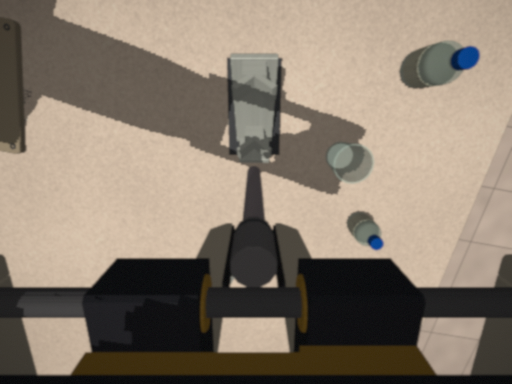

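>>> carry_out:
  commands:
    - [[0,0,1.5,0],[0,0,2.5,0],[0,0,2.5,0],[0,0,2.5,0],[0,0,2,0],[0,0,1,0],[0,0,0,0],[0,0,0,0]]

```text
t: 10.53
tool_pos: [0.5173, -0.0264, 0.2535]
orientation: [-2.004, -2.418, 0.0]
force: [0.2, -0.4, -1.7]
opening: 0.0239
```

```bash
python3 w.py g4; python3 ss.py s4 scene 240,120,110,120 5 v; python3 -c "
from h import *
import json
a=cv2.imread('pics/wg4.png'); import pickle; P=pickle.load(open('pics/wg4.pkl','rb'));p=json.load(open('pose.json'))
draw(a,P,[(l,(0,0,255)) for l in vb_lines(p['vb'])],5,190,80,130,120,'pics/wg4z.png'); go([.5167,-.0264,.25])"
```

```text
[ 0.5179 -0.0266  0.2546] 10.5833
10.6333 [ 0.5182 -0.0268  0.2551] [ 0.2595 -0.3464 -1.0896] 0.023961613336811332
pos [ 0.5182 -0.0268  0.2551] yaw 100.66921165951777 tilt z [ 0.0026 -0.0003 -1.    ] total cm [ 0.0722 -0.1448  0.5121] rows 1 each [ 0.0722 -0.1448  0.5121]
```

View pics/s4z.png

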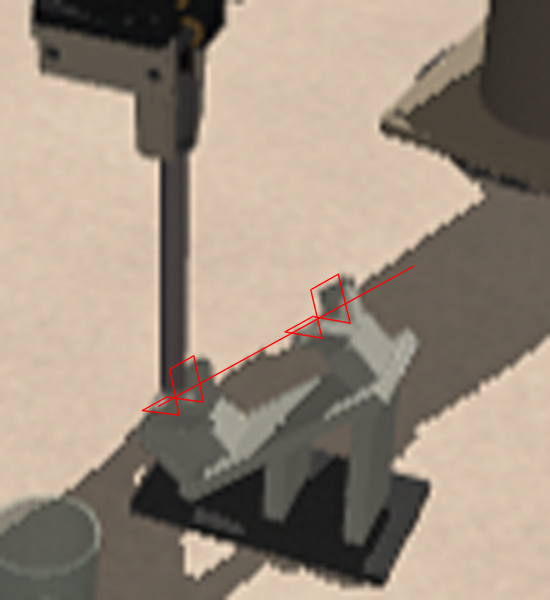

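View pics/wg4z.png

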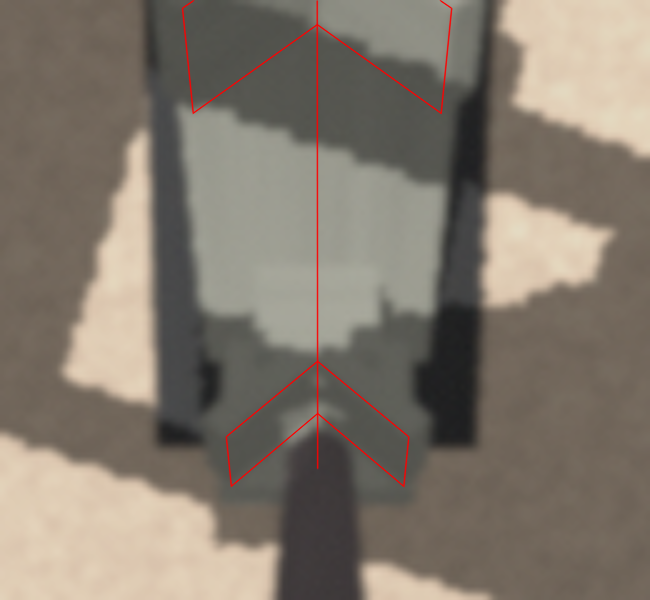

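>>> carry_out:
  commands:
    - [[0,0,0.5,0],[0,0,0.3,0],[0,0,0,0],[0,0,0,0]]

```text
t: 10.97
tool_pos: [0.5173, -0.0271, 0.2452]
orientation: [-2.006, -2.418, 0.0]
force: [0.6, -0.1, -1.5]
opening: 0.0236
```

>>> carry_out:
  commands:
    - [[0,0,0.4,0],[0,0,0,0],[0,0,0,0]]

```text
t: 11.22
tool_pos: [0.5172, -0.0271, 0.2409]
orientation: [-2.006, -2.417, 0.001]
force: [-0.5, 0.2, -2.0]
opening: 0.024
```

>>> carry_out:
  commands:
    - [[0,0,0.4,0],[0,0,0,0],[0,0,0,0]]

```text
t: 11.47
tool_pos: [0.5171, -0.027, 0.2369]
orientation: [-2.006, -2.417, 0.001]
force: [-0.1, -0.9, -1.9]
opening: 0.0235
```

>>> carry_out:
  commands:
    - [[0,0,0.3,0],[0,0,0,0],[0,0,0,0]]

```text
t: 11.72
tool_pos: [0.5176, -0.0272, 0.2348]
orientation: [2.005, 2.417, 0.001]
force: [-0.1, -0.1, 2.9]
opening: 0.0238
```

>>> carry_out:
  commands:
    - [[0,0,0.3,0],[0,0,0,0],[0,0,0,0]]

```text
t: 11.97
tool_pos: [0.5185, -0.0271, 0.2335]
orientation: [2.004, 2.416, 0.003]
force: [-1.6, 0.3, 11.0]
opening: 0.0241
```

```bash
python3 - <<'E'
import numpy as np
L=.188;k=.5**.5
def g(t):
    s=.00495*np.sin(t)/k; n=-.0021*np.sin(t)/k
    return np.array([(s-n)*k+L*np.cos(np.pi/4+t), .05+(s+n)*k+L*np.sin(np.pi/4+t)-.005])*100
th=np.radians(np.arange(45,-.1,-3)); G=np.array([g(t) for t in th]); D=np.diff(G,axis=0)
for t,a,d in zip(np.degrees(th[1:]),G[1:],D): print(round(t),a.round(2),d.round(2))
E
```

```text
42 [ 1.46 23.46] [ 0.96 -0.04]
39 [ 2.41 23.38] [ 0.95 -0.09]
36 [ 3.36 23.24] [ 0.95 -0.14]
33 [ 4.29 23.04] [ 0.94 -0.19]
30 [ 5.22 22.8 ] [ 0.93 -0.24]
27 [ 6.13 22.51] [ 0.91 -0.29]
24 [ 7.02 22.17] [ 0.89 -0.34]
21 [ 7.9  21.78] [ 0.88 -0.39]
18 [ 8.75 21.34] [ 0.85 -0.44]
15 [ 9.58 20.86] [ 0.83 -0.48]
12 [10.39 20.33] [ 0.8  -0.53]
9 [11.16 19.75] [ 0.77 -0.57]
6 [11.9  19.14] [ 0.74 -0.61]
3 [12.62 18.49] [ 0.71 -0.65]
0 [13.29 17.79] [ 0.68 -0.69]
```

>>> carry_out:
  commands:
    - [[0,0,-0.2,0],[0.95,0,0.04,0],[0.95,0,0.09,0],[0.95,0,0.14,0],[0.94,0,0.19,0],[0,0,0,0],[0,0,0,0]]
  claw: 1.5
  grip_force: 7

```text
t: 12.55
tool_pos: [0.5099, 0.0114, 0.2281]
orientation: [-2.003, -2.419, 0.0]
force: [0.3, 0.7, 1.1]
opening: 0.0236
```

```bash
python3 w.py g5; python3 ss.py s5 scene 240,120,110,120 5 v; python3 -c "
from h import *
import json
a=cv2.imread('pics/wg5.png'); import pickle; P=pickle.load(open('pics/wg5.pkl','rb'));p=json.load(open('pose.json'))
draw(a,P,[(l,(0,0,255)) for l in vb_lines(p['vb'])],3,150,60,220,200,'pics/wg5z.png')"
```

```text
[0.51   0.0109 0.2282] 12.6
12.65 [0.5101 0.0106 0.2283] [0.049  0.652  0.5604] 0.023944066920258505
```

View pics/s5z.png

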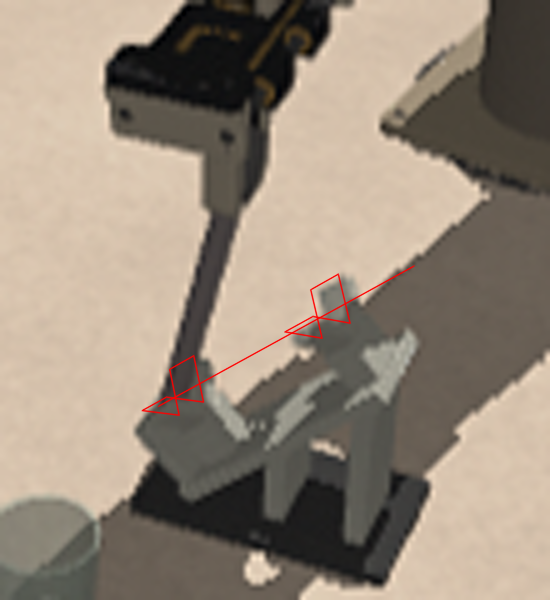

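View pics/wg5z.png

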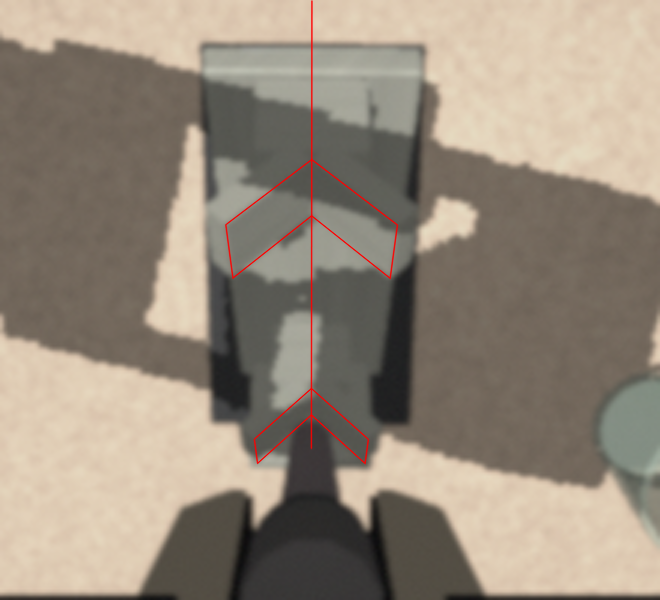

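>>> carry_out:
  commands:
    - [[0.93,0,0.24,0],[0.91,0,0.29,0],[0.89,0,0.34,0],[0.88,0,0.39,0],[0.85,0,0.44,0],[0.83,0,0.48,0],[0.8,0,0.53,0],[0.77,0,0.57,0],[0.74,0,0.61,0],[0,0,0,0],[0,0,0,0]]

```text
t: 13.57
tool_pos: [0.496, 0.0855, 0.1893]
orientation: [-2.004, -2.418, 0.0]
force: [-0.8, 1.7, 1.1]
opening: 0.0238
```

```bash
python3 w.py g6; python3 ss.py s6 scene 240,120,110,120 5 v; python3 -c "
from h import *
import json
a=cv2.imread('pics/wg6.png'); import pickle; P=pickle.load(open('pics/wg6.pkl','rb'));p=json.load(open('pose.json'))
draw(a,P,[(l,(0,0,255)) for l in vb_lines(p['vb'])],3,150,100,220,200,'pics/wg6z.png')"
```

```text
[0.4962 0.0851 0.1896] 13.6167
13.6667 [0.4964 0.0849 0.1898] [-0.6609  1.4326  0.1063] 0.023644065592689636
```

View pics/s6z.png

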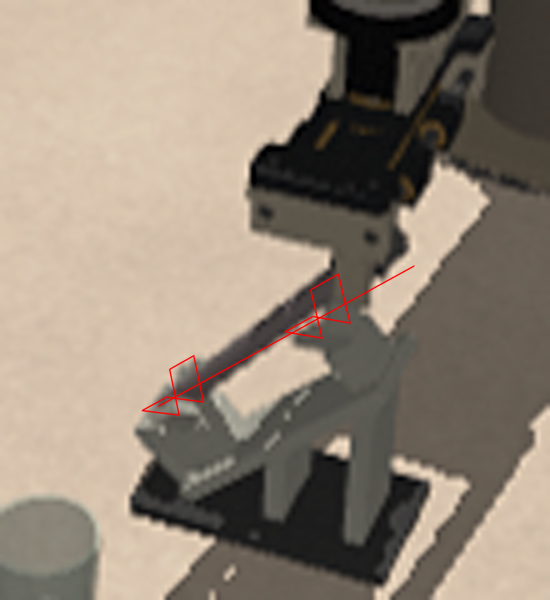

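View pics/wg6z.png

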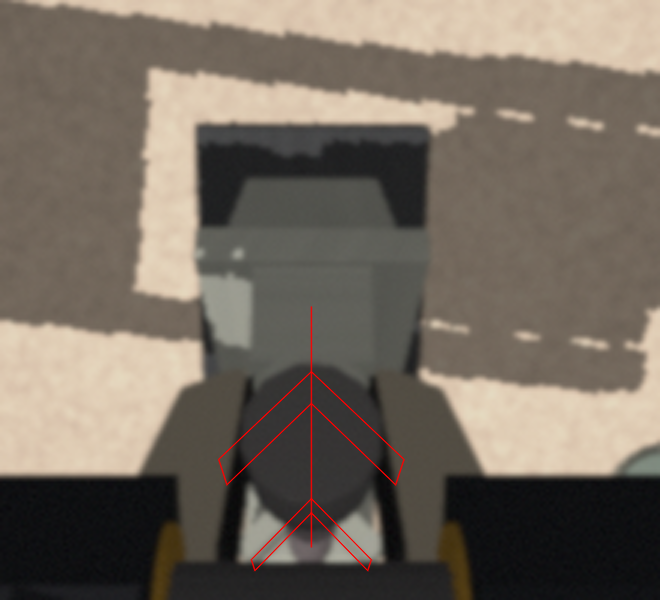

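>>> carry_out:
  commands:
    - [[0.71,0,0.65,0],[0.5,0,0.5,0],[0,0,0,0],[0,0,0,0]]

```text
t: 14.0
tool_pos: [0.4938, 0.0971, 0.1778]
orientation: [-2.005, -2.418, 0.0]
force: [-0.4, 2.5, 1.1]
opening: 0.0238
```

```bash
python3 ss.py s7 scene 240,120,110,120 5 v; python3 - <<'E'
from h import *
import json
p=json.load(open('pose.json'))['vb']; s=robot.read_state()
g=s['tool_pos']+[0,0,.005]
d=g-np.array([p[0],p[1],.05]); lx=d[0]*np.cos(p[2])+d[1]*np.sin(p[2]); ly=-d[0]*np.sin(p[2])+d[1]*np.cos(p[2]); k=.5**.5
print('s',(lx+d[2])*k,'n',(d[2]-lx)*k,'y',ly)
E
```

```text
14.05 [0.4939 0.0969 0.178 ] [-0.6492  1.3877  1.0374] 0.023759219451379897
s 0.18625956982855577 n 0.0018666771659195376 y -0.00046843915072134965
```

View pics/s7z.png

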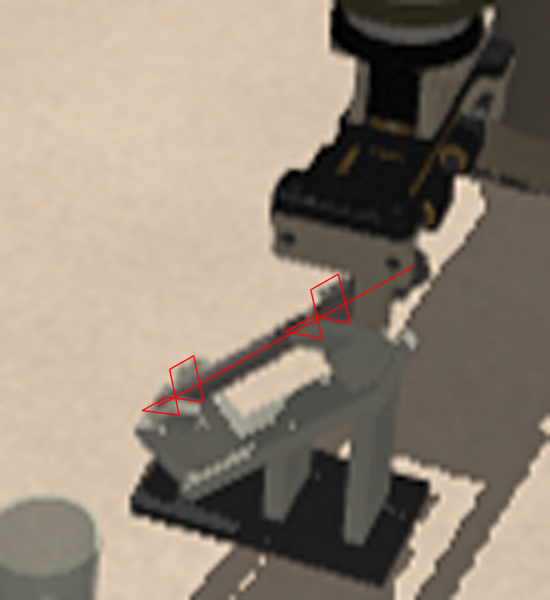

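>>> carry_out:
  commands:
    - [[0.2,0,0.2,0],[0,0,0,0],[0,0,0,0]]

```text
t: 14.3
tool_pos: [0.4937, 0.0987, 0.1762]
orientation: [2.006, 2.418, -0.0]
force: [-0.3, 0.5, 1.2]
opening: 0.0236
```

>>> carry_out:
  commands:
    - [[0,0,0,0],[0,0,0,0],[0,0,0,0],[0,0,0,0],[0,0,0,0],[0,0,0,0]]
  claw: 5

```text
t: 14.8
tool_pos: [0.4937, 0.0987, 0.1762]
orientation: [2.006, 2.418, -0.0]
force: [0.0, 0.5, -0.1]
opening: 0.0499
```

```bash
python3 w.py g8; python3 ss.py s8 scene 240,120,110,120 5 v; python3 -c "
from h import *
import json
a=cv2.imread('pics/wg8.png'); import pickle; P=pickle.load(open('pics/wg8.pkl','rb'));p=json.load(open('pose.json'))
draw(a,P,[(l,(0,0,255)) for l in vb_lines(p['vb'])],3,150,100,220,200,'pics/wg8z.png')"
```

```text
[0.4937 0.0987 0.1762] 14.85
14.9 [0.4937 0.0987 0.1762] [ 0.6802 -0.2131  0.1664] 0.04971083537361241
```

View pics/s8z.png

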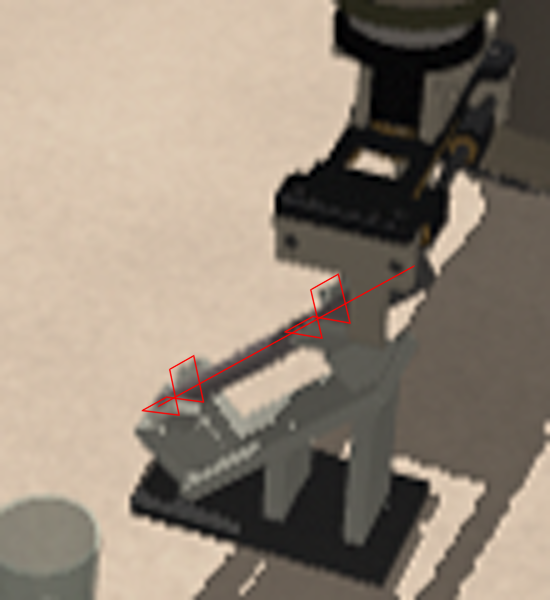

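View pics/wg8z.png

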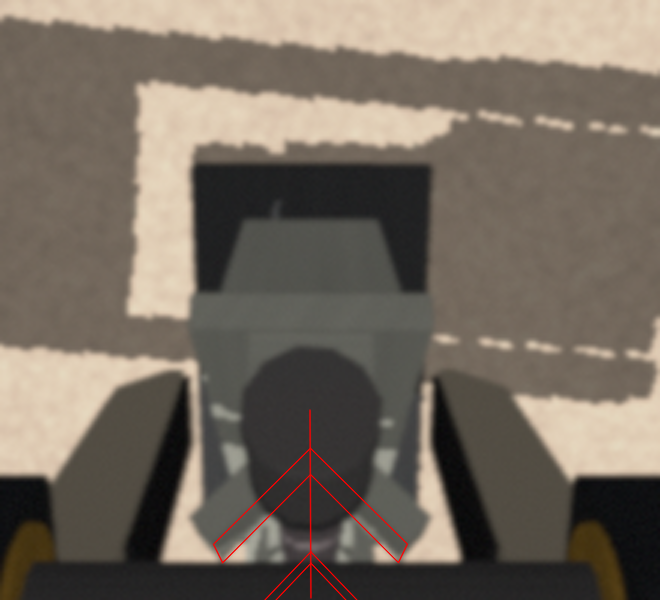

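>>> carry_out:
  commands:
    - [[0,0,-2,0],[0,0,-3.5,0],[-1,0,-3,0],[-3,0,-1,0],[-3.2,0,0,0],[-3.2,0,0,0],[-3.2,0,0,0],[-2,0,0,0],[0,0,0,0],[0,0,0,0]]
  claw: 6.5

```text
t: 15.73
tool_pos: [0.5224, -0.0554, 0.271]
orientation: [-2.008, -2.415, 0.0]
force: [-0.2, -0.0, 0.3]
opening: 0.0649
```

```bash
python3 w.py g9; python3 ss.py s9 scene 240,120,110,120 5 v; python3 -c "
from h import *
import json
a=cv2.imread('pics/wg9.png'); import pickle; P=pickle.load(open('pics/wg9.pkl','rb'));p=json.load(open('pose.json'))
draw(a,P,[(l,(0,0,255)) for l in vb_lines(p['vb'])],4,170,0,170,150,'pics/wg9z.png'); go([.5061,.0298,.25])"
```

```text
[ 0.5224 -0.0544  0.2711] 15.7833
15.8333 [ 0.5224 -0.0539  0.2712] [-0.0953  1.1496 -0.0038] 0.06499720834880883
pos [ 0.5224 -0.0539  0.2712] yaw 100.64896791014408 tilt z [-0.0002  0.0005 -1.    ] total cm [ 8.5218 -0.054   2.1211] rows 3 each [ 2.8406 -0.018   0.707 ]
```

View pics/wg9z.png

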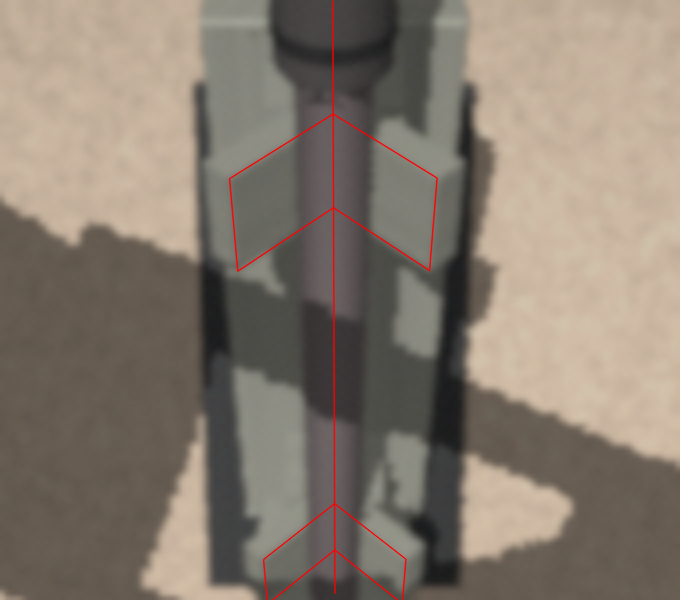

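View pics/s9z.png

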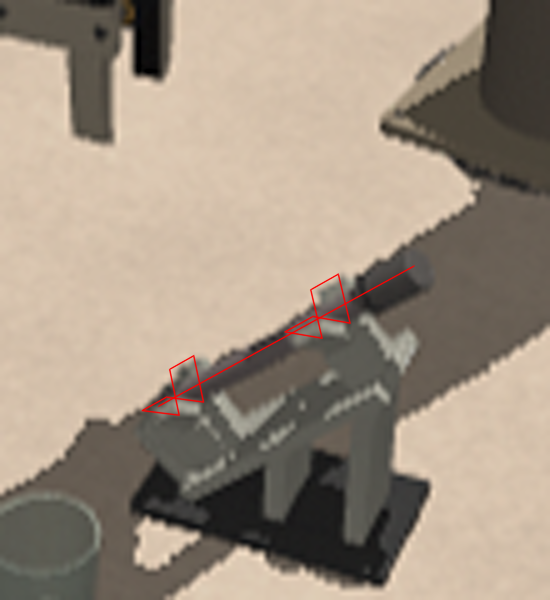

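```bash
python3 -c "
from h import *
import json,pickle
P=pickle.load(open('pics/wg9.pkl','rb'));p=json.load(open('pose.json'))['vb']
for s,n in [(.17,.008),(.17,.012),(.175,.012),(.18,.012)]: print(s,n,(proj(P,foot2w(p,np.array([s]),np.array([0.]),np.array([n])))-[170,0]+.5)*4)
"
```

```text
0.17 0.008 [[332.5449  83.6777]]
0.17 0.012 [[332.5674  96.4453]]
0.175 0.012 [[332.4681  69.7354]]
0.18 0.012 [[332.3645  41.8998]]
```

>>> carry_out:
  commands:
    - [[2.84,0,0.7,0],[2.84,0,0.7,0],[2.84,0,0.7,0],[0,0,2.5,0],[0,0,3,0],[0,0,3,0],[0,0,3,0],[0,0,2,0],[0,0,0.8,0],[0,0,0,0],[0,0,0,0]]

```text
t: 16.75
tool_pos: [0.507, 0.0299, 0.108]
orientation: [2.004, 2.419, 0.0]
force: [0.2, -0.2, 0.8]
opening: 0.0648
```

```bash
python3 ss.py s10 scene 240,80,130,150 4 v;  python3 -c "
from h import *
go([.5061,.0298,.1072])"
```

```text
16.8 [0.5078 0.0297 0.109 ] [ 0.7202 -0.6553  0.6066] 0.06507199518012154
pos [0.5078 0.0297 0.109 ] yaw 100.68408547108938 tilt z [ 0.0023 -0.     -1.    ] total cm [ 0.0457 -0.1647  0.1773] rows 1 each [ 0.0457 -0.1647  0.1773]
```

View pics/s10z.png

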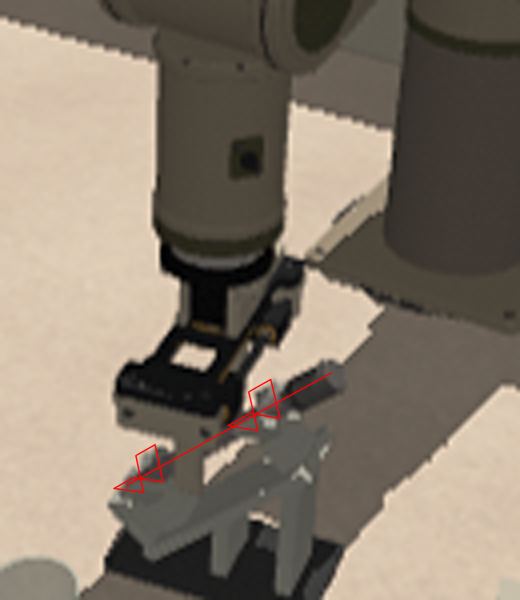

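>>> carry_out:
  commands:
    - [[0,0,0,0],[0,0,0,0],[0,0,0,0],[0,0,0,0],[0,0,0,0],[0,0,0,0],[0,0,0,0],[0,0,0,0],[0,0,0,0],[0,0,0,0]]
  claw: 0.8
  grip_force: 20

```text
t: 17.63
tool_pos: [0.5065, 0.0291, 0.1072]
orientation: [-2.006, -2.417, 0.001]
force: [-2.8, -0.7, 1.9]
opening: 0.0152
```

```bash
python3 w.py g11
```

```text
[0.5065 0.0291 0.1072] 17.6833
```

View pics/wg11.png

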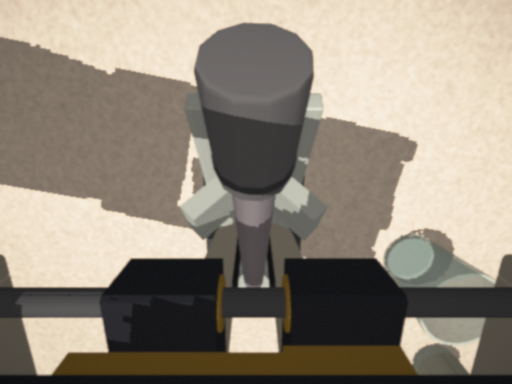

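>>> carry_out:
  commands:
    - [[0,0,-0.7,0],[0,0,-1.5,0],[0,0,-2,0],[0,0,-2.3,0],[0,0,-2.3,0],[0,0,-2.3,0],[0,0,-1.5,0],[0,0,-0.7,0],[0,0,0,0],[0,0,0,0],[0,0,0,0]]

```text
t: 18.6
tool_pos: [0.506, 0.0292, 0.2386]
orientation: [-2.005, -2.417, 0.002]
force: [0.1, 0.2, -2.1]
opening: 0.0159
```

```bash
python3 ss.py s12 scene 220,40,160,190 3 v; python3 w.py g12
```

```text
18.65 [0.5059 0.0292 0.2385] [-1.2894  0.3124 -1.2688] 0.015458963865441946
[0.506  0.0292 0.2386] 18.7
```

View pics/s12z.png

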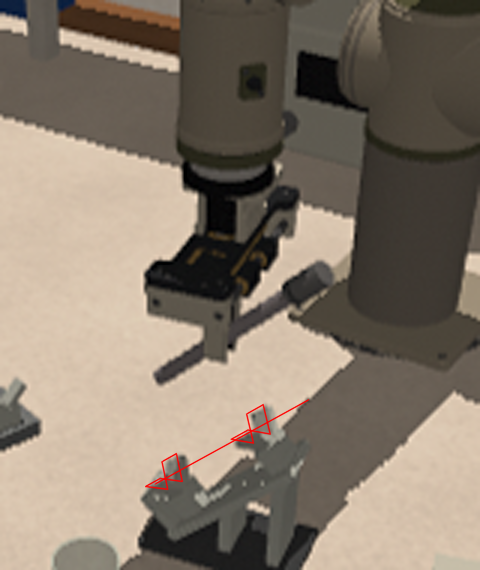

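View pics/wg12.png

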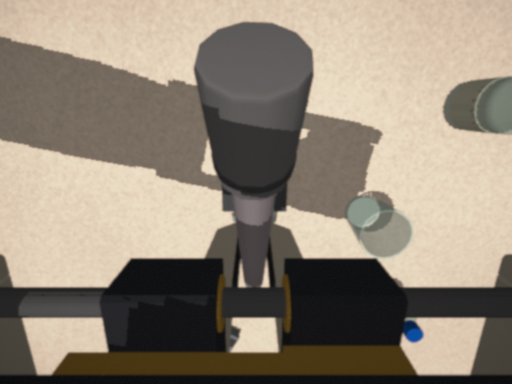

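>>> carry_out:
  commands:
    - [[0,0,0,3],[0,0,0,5.8],[0,0,0,5.8],[0,0,0,5.8],[0,0,0,5.8],[0,0,0,2.9],[0,0,0,0],[0,0,0,0]]

```text
t: 19.37
tool_pos: [0.5064, 0.0292, 0.2393]
orientation: [-2.546, -1.838, 0.002]
force: [-0.8, 0.7, -1.3]
opening: 0.0153
```

```bash
python3 -c "
from h import *
go([.4743,-.3142,.24],3.0)"
```

```text
pos [0.5064 0.0292 0.2393] yaw 71.65210101881092 tilt z [-0.0015  0.0001 -1.    ] total cm [-33.6015   7.7655  -0.0638] rows 12 each [-2.8001  0.6471 -0.0053]
```

>>> carry_out:
  commands:
    - [[-1.4,0.32,0,0],[-2.8,0.648,0,0],[-2.8,0.648,0,0],[-2.8,0.648,0,0],[-2.8,0.648,0,0],[-2.8,0.648,0,0],[-2.8,0.648,0,0],[-2.8,0.648,0,0],[-2.8,0.648,0,0],[-2.8,0.648,0,0],[-2.8,0.648,0,0],[-2.8,0.648,0,0],[-1.4,0.32,0,0],[0,0,0,0],[0,0,0,0]]

```text
t: 20.62
tool_pos: [0.4738, -0.3142, 0.2396]
orientation: [-2.548, -1.835, -0.0]
force: [0.1, 0.7, -1.3]
opening: 0.0152
```

```bash
python3 w.py g13; python3 ss.py s13 scene 130,20,160,190 3 r; python3 ss.py t13 top 300,170,130,110 5 r; python3 -c "
from h import *
import json
a=cv2.imread('pics/wg13.png'); import pickle; P=pickle.load(open('pics/wg13.pkl','rb'));p=json.load(open('pose.json'))
draw(a,P,[(l,(0,0,255)) for l in rest_lines(p['rest'])],3,150,50,220,200,'pics/wg13z.png')"
```

```text
[ 0.4741 -0.3134  0.2398] 20.6667
20.7167 [ 0.4743 -0.313   0.24  ] [-0.1658  0.3906 -2.3835] 0.015593447296363748
20.7667 [ 0.4744 -0.3129  0.2401] [ 0.3671  0.0374 -1.9169] 0.015712189358685118
```

View pics/s13z.png

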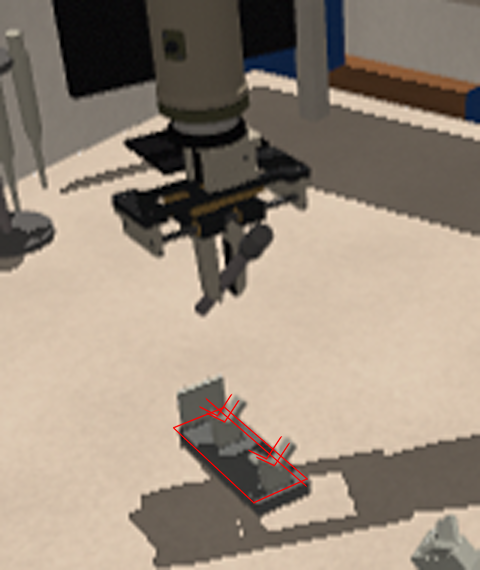

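View pics/wg13z.png

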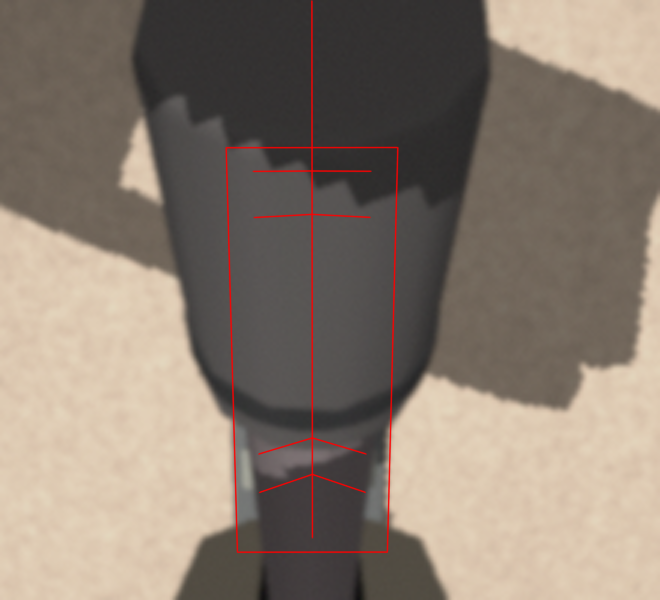

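>>> carry_out:
  commands:
    - [[0,0,1.2,0],[0,0,2.2,0],[0,0,2.5,0],[0,0,2.5,0],[0,0,2,0],[0,0,1,0],[0,0,0.8,0],[0,0,0,0],[0,0,0,0]]

```text
t: 21.52
tool_pos: [0.4744, -0.3141, 0.1188]
orientation: [2.548, 1.837, 0.0]
force: [0.2, -0.8, -1.6]
opening: 0.0159
```

```bash
python3 ss.py s14 scene 160,80,100,120 5 r; python3 ss.py t14 top 310,190,110,90 6 r; python3 - <<'E'
import numpy as np
ph=np.radians(np.arange(45,-1,-5)); x=.065*np.cos(ph); z=.0487+.008*np.sqrt(1+1/np.cos(ph)**2)+x*np.tan(ph)-.005
for a,b,c,d,e in zip(np.degrees(ph)[1:],(x-.061)[1:]*100,z[1:]*100,np.diff(x)*100,np.diff(z)*100): print(round(a),b.round(2),c.round(2),d.round(2),e.round(2))
print(z[0])
E
```

```text
21.5667 [ 0.4749 -0.3145  0.1196] [-0.8256  0.6417 -1.4455] 0.015406679740098933
21.6167 [ 0.475  -0.3147  0.1199] [ 0.5712 -0.6061 -1.8982] 0.015544582553231164
40 -1.12 9.86 0.38 -0.49
35 -0.78 9.36 0.35 -0.5
30 -0.47 8.84 0.3 -0.52
25 -0.21 8.31 0.26 -0.53
20 0.01 7.76 0.22 -0.55
15 0.18 7.2 0.17 -0.56
10 0.3 6.64 0.12 -0.56
5 0.38 6.07 0.07 -0.57
0 0.4 5.5 0.02 -0.57
0.10351834723767661
```

View pics/s14z.png

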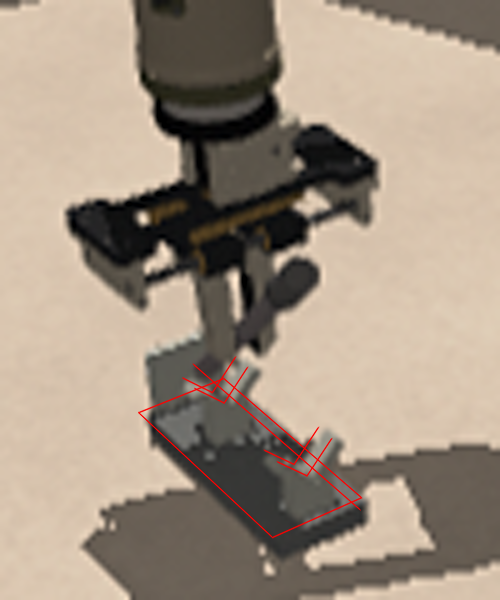

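View pics/t14z.png

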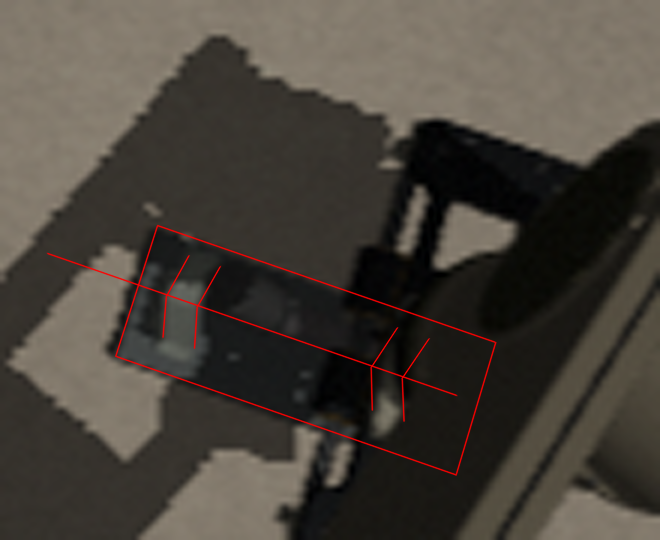

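>>> carry_out:
  commands:
    - [[0,0,0.7,0],[0,0,0.4,0],[0,0,0,0],[0,0,0,0]]
  claw: 0.8
  grip_force: 14

```text
t: 21.95
tool_pos: [0.4738, -0.3139, 0.1068]
orientation: [-2.548, -1.836, 0.0]
force: [0.5, 0.3, -1.5]
opening: 0.0154
```

>>> carry_out:
  commands:
    - [[0,0,0.3,0],[0,0,0,0],[0,0,0,0]]

```text
t: 22.2
tool_pos: [0.474, -0.3141, 0.1041]
orientation: [-2.549, -1.836, 0.0]
force: [0.0, 1.3, -1.7]
opening: 0.0155
```

>>> carry_out:
  commands:
    - [[0,0,0.3,0],[0,0,0,0],[0,0,0,0]]

```text
t: 22.45
tool_pos: [0.4739, -0.3142, 0.1011]
orientation: [-2.549, -1.836, 0.0]
force: [-0.8, -1.1, -1.4]
opening: 0.0155
```

```bash
python3 ss.py s15 scene 165,100,80,90 7; python3 w.py g15
```

```text
22.5 [ 0.474  -0.3143  0.1012] [-0.933  -0.5285 -1.2184] 0.015770912290637172
[ 0.474  -0.3142  0.1012] 22.55
```

View pics/s15z.png

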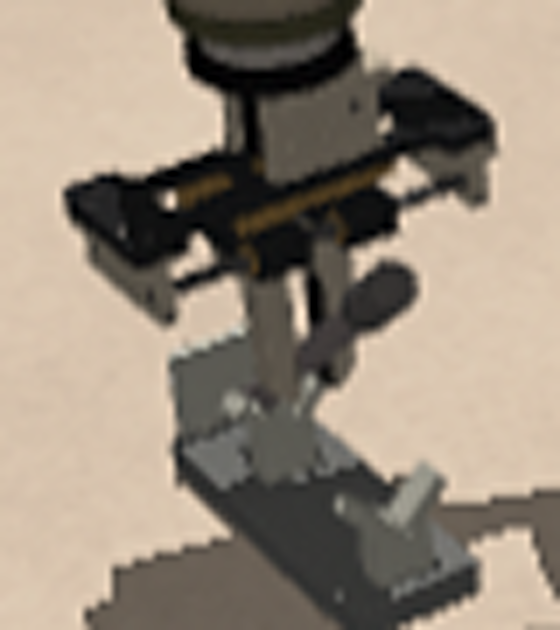

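View pics/wg15.png

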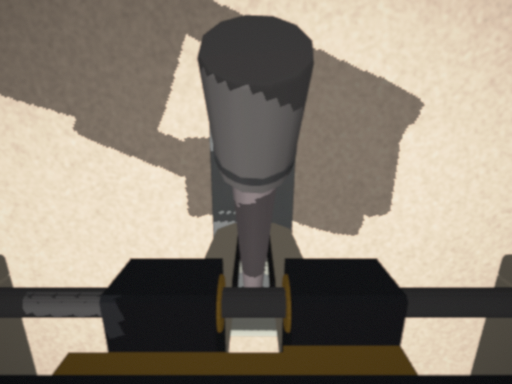

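>>> carry_out:
  commands:
    - [[0,0,0.3,0],[0,0,0,0],[0,0,0,0]]

```text
t: 22.8
tool_pos: [0.474, -0.3141, 0.098]
orientation: [-2.549, -1.836, 0.0]
force: [-1.0, -0.7, 0.4]
opening: 0.0155
```

>>> carry_out:
  commands:
    - [[0,0,0.3,0],[0,0,0,0],[0,0,0,0]]

```text
t: 23.05
tool_pos: [0.4739, -0.314, 0.0949]
orientation: [-2.549, -1.836, 0.0]
force: [-0.7, 0.1, -0.5]
opening: 0.0155
```

>>> carry_out:
  commands:
    - [[0.38,0,0.3,0],[0.35,0,0.5,0],[0.3,0,0.5,0],[0.26,0,0.53,0],[0,0,0,0],[0,0,0,0]]

```text
t: 23.55
tool_pos: [0.4779, -0.3012, 0.0761]
orientation: [-2.547, -1.836, 0.0]
force: [0.2, 0.1, -1.1]
opening: 0.0155
```

```bash
python3 ss.py s16 scene 165,100,80,90 7; python3 w.py g16
```

```text
23.6 [ 0.4781 -0.3016  0.0766] [ 0.1751 -1.1739 -1.9892] 0.015249575171437001
[ 0.4783 -0.3018  0.0769] 23.65
```

View pics/s16z.png

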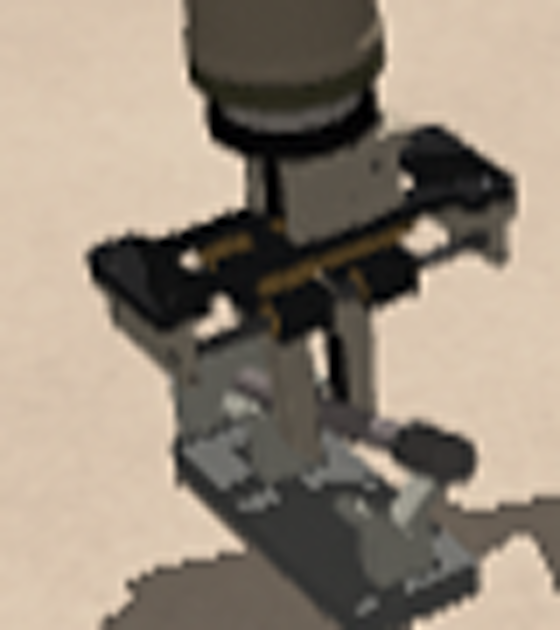

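View pics/wg16.png

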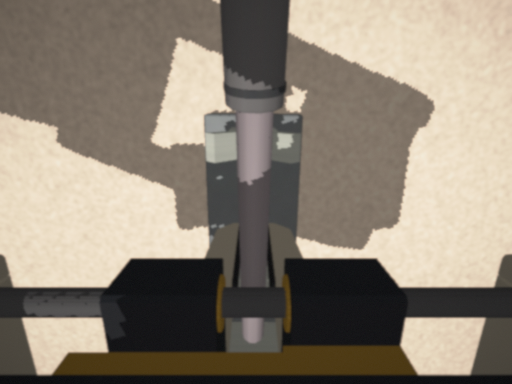

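>>> carry_out:
  commands:
    - [[0.22,0,0.5,0],[0.17,0,0.5,0],[0.12,0,0.5,0],[0,0,0,0],[0,0,0,0]]

```text
t: 24.07
tool_pos: [0.4793, -0.2966, 0.0611]
orientation: [-2.548, -1.836, 0.001]
force: [0.3, -0.6, -1.6]
opening: 0.0152
```

```bash
python3 ss.py s17 scene 165,100,80,90 7; python3 w.py g17
```

```text
24.1167 [ 0.4795 -0.2968  0.0615] [-1.0857  0.3274 -1.0354] 0.015751397986176544
[ 0.4798 -0.297   0.0618] 24.1667
```

View pics/s17z.png

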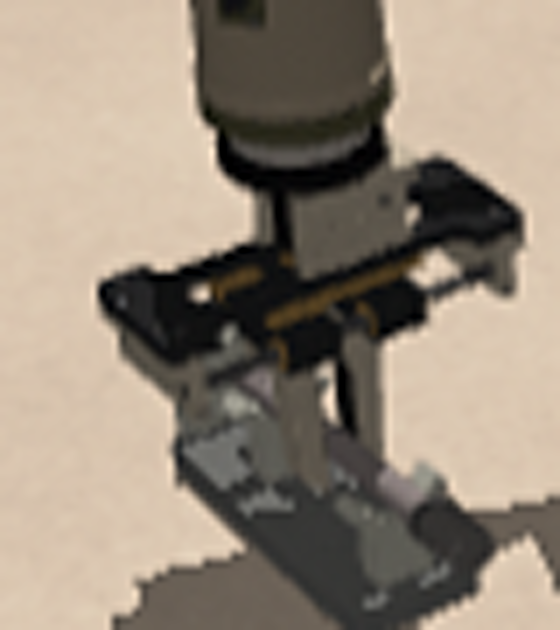

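View pics/wg17.png

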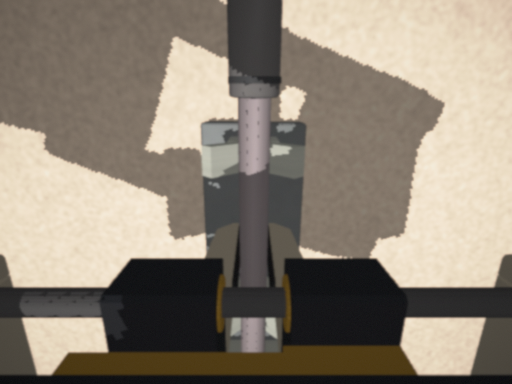

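>>> carry_out:
  commands:
    - [[0.05,0,0.4,0],[0,0,0.2,0],[0,0,0,0],[0,0,0,0]]

```text
t: 24.5
tool_pos: [0.4798, -0.2967, 0.0564]
orientation: [-2.549, -1.836, 0.0]
force: [-4.2, 1.1, 5.0]
opening: 0.0156
```

>>> carry_out:
  commands:
    - [[0,0,0.2,0],[0,0,0,0],[0,0,0,0]]

```text
t: 24.75
tool_pos: [0.4793, -0.2965, 0.0546]
orientation: [-2.548, -1.836, 0.001]
force: [-7.7, 4.1, 9.9]
opening: 0.0152
```

```bash
python3 ss.py s18 scene 165,100,80,90 7; python3 w.py g18
```

```text
24.8 [ 0.4793 -0.2965  0.0546] [-8.2273  3.2344  9.7621] 0.015603980149551973
[ 0.4793 -0.2965  0.0546] 24.85
```

View pics/s18z.png

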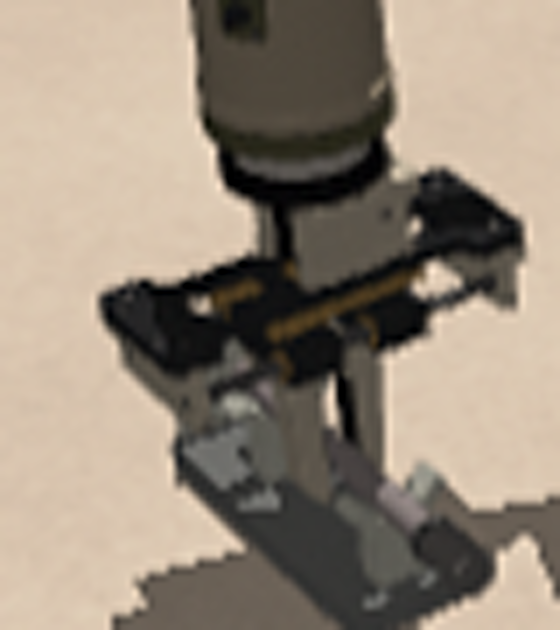

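View pics/wg18.png

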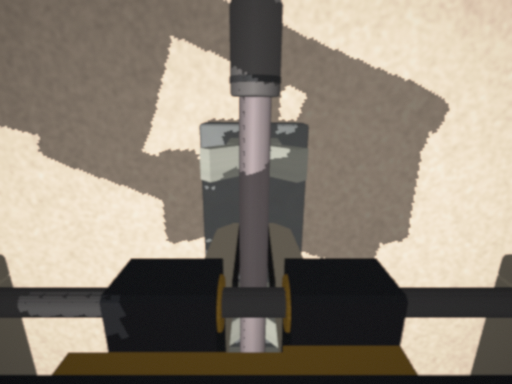

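>>> carry_out:
  commands:
    - [[0,0,-0.2,0],[0,0,0,0],[0,0,0,0]]

```text
t: 25.1
tool_pos: [0.4802, -0.2967, 0.0559]
orientation: [2.549, 1.836, 0.0]
force: [-0.5, -0.6, -2.1]
opening: 0.0155
```

>>> carry_out:
  commands:
    - [[0,0,0,0],[0,0,0,0],[0,0,0,0],[0,0,0,0],[0,0,0,0],[0,0,0,0],[0,0,0,0]]
  claw: 5

```text
t: 25.68
tool_pos: [0.48, -0.2966, 0.056]
orientation: [2.549, 1.836, 0.0]
force: [0.3, -0.3, 0.8]
opening: 0.0495
```

```bash
python3 w.py g19
```

```text
[ 0.48   -0.2966  0.056 ] 25.7333
```

View pics/wg19.png

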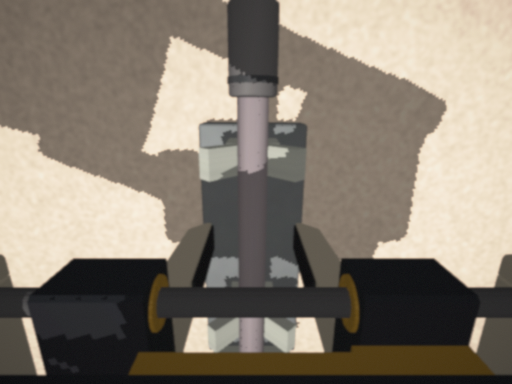

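Released and centred between the fingers. Withdraw straight up, then move back to view the rest.

>>> carry_out:
  commands:
    - [[0,0,-1,0],[0,0,-2.5,0],[0,0,-3.5,0],[0,0,-3.5,0],[0,0,-3.5,0],[0,0,-3.5,0],[-2.5,0,-2,0],[-2.5,0,0,0],[-2.5,0,0,0],[0,0,0,0],[0,0,0,0]]

```text
t: 26.65
tool_pos: [0.4556, -0.3685, 0.2515]
orientation: [2.551, 1.833, 0.0]
force: [0.7, 0.4, 0.5]
opening: 0.0499
```

```bash
python3 w.py g20; python3 ss.py s20 scene 165,120,80,80 7 ; python3 -c "
from h import *
import json
a=cv2.imread('pics/wg20.png'); import pickle; P=pickle.load(open('pics/wg20.pkl','rb'));p=json.load(open('pose.json'))
draw(a,P,[(l,(0,0,255)) for l in rest_lines(p['rest'])],3,140,20,240,200,'pics/wg20z.png')"
```

```text
[ 0.456  -0.3676  0.2512] 26.7
26.75 [ 0.4562 -0.3671  0.2511] [1.1344 0.0397 0.4355] 0.04966429924364544
```

View pics/wg20z.png

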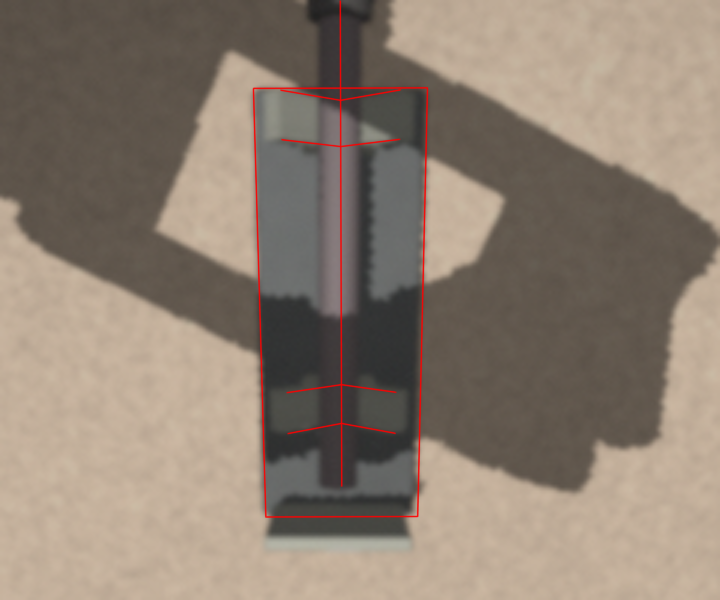

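View pics/s20z.png

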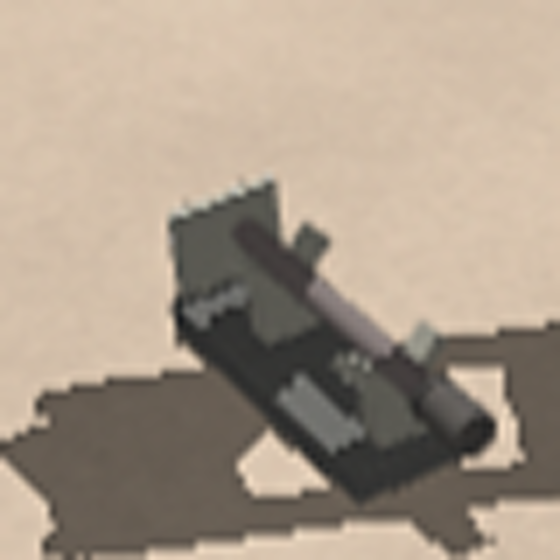

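>>> carry_out:
  commands:
    - [[0,0,0,0],[0,0,0,0],[0,0,0,0],[0,0,0,0]]

```text
t: 27.08
tool_pos: [0.4564, -0.3672, 0.251]
orientation: [-2.548, -1.837, -0.0]
force: [-0.7, -0.5, 0.3]
opening: 0.0499
```

```bash
python3 -c "
from h import *
s=robot.read_state(); print(s['t'],np.abs(s['dq']).max(),s['tool_pos'])
print(robot.close_job())"
```

```text
27.0833 0.0029685014361442996 [ 0.4564 -0.3672  0.251 ]
the job is handed in; nothing more can be done
None
```

The shaft now lies let go in both notches of the level rest, slim tip towards the end plate, and I handed the job in at about 27 s. No verdict was reported, so success rests on my own checks.

**What I did**
- I drew the shaft out of the stand by its coupling, gripping about 188 mm from the tip. I set the tip in the corner at the foot plate, pivoted the shaft in the jaws down to 45° into both Vs and let go.
- I then took it again from above, about 88 mm from the tip and between the Vs. I lifted it clear, pivoted it level over the rest's tip-side post, set it in both notches and let go.

**Last checks**
- **Shaft in the rest:** The wrist picture shows the tip about 85 mm from the rest's middle, past the post and short of the end plate. The axis lies on the notch line, seated in both notches.
- **Robot:** The fingers are open, and the TCP is about 0.25 m up and clear of everything, with the arm still.
- **Bystanders:** The arm stayed well away from the bottles and beaker. I made no separate measurement of them at the end.

**What disagreed**
- The scene camera's overlays were 1–3 pixels off the top and wrist cameras, so I relied on the last two.
- First contact with the rest came about 4–5 mm lower than computed.
- A side force of about 8 N built up while seating the shaft, and I relaxed it before letting go.

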